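# Load the dip basket and hang it on the sprung lift over the soak tray

## Robot

A 6-joint arm with a two-finger parallel gripper is mounted at the origin on the work surface. World frame = base frame: x ahead of the robot, y to its left, z up, the work surface at z = 0. Lengths are in m, angles in degrees, forces in N, time in s.
With the tool pointing down it reaches from about 0.3 to 0.75 m from the base axis. Payload 8.5 kg.
Tool frame: the origin (TCP) lies at the very end of the fingers, on their centre line; the grasp point (between the pads) lies 19 mm behind it; x points along the fingers, y is the direction in which the jaws open and shut, and the axes are right-handed (so a half turn about x gives the same grasp; the last joint's range is limited). The gripper opens to 85 mm and grips with 20 to 120 N. Pads are 22 mm wide; open, the fingers measure 114 mm over their backs; the gripper's body (76 mm by 85 mm) begins 54 mm behind the grasp point. The pads swing forward as they close: fully open they stand 13 mm farther back than shut.
Start: joints at [51.893, 21.807, 74.336, -0, 83.858, -12.336], TCP at [0.239, 0.495, 0.231] pointing down, gripper open.
Joint ranges: [-178.18, 178.18], [-50.72, 133.34], [12.68, 142.11], [-81.47, 261.47], [9.98, 163.14], [-165.26, 165.26]. Speed limits (degrees/s): [136.94, 136.94, 180, 180, 180, 180].

## Interface

Orientations are given as a 3x3 rotation matrix whose columns are the frame's x, y, z axes.
In Python, from rig import sensors, cams, env gives the robot as it stands.
- The arm moves only by the shell command python3 -m crank 'ROWS' [FORCE]. ROWS is a JSON object of lists of equal length, an entry for each row: "hand": the closure in counts, from 0 (fully open) to 255 (shut); "translation": the shift along the tool's x, y, z in m, a list of three; "dr": the turn, a rotation vector about the tool's x, y, z in rad, a list of three. A call has 1 to 5 rows; each row is the pose to reach, as a shift and turn from the pose commanded when the call began, along the tool's axes at that moment; what a row does not reach only later rows make up. A row lasts 1/10 s, in which the tool goes at most 50 mm and 8.59 degrees, less where a joint would pass 70% of its speed; a pose out of reach is approached as far as the arm can. A call with a gripper value outside its range is refused whole. The fingers move at their own pace and stop on an object; FORCE is the grip in N (left out, the last holds). Time passes only in rows, so rows that repeat a pose let the fingers close. It gives the time, the measured TCP pose, the force and the opening at its end, in the units of the state.
- sensors.observe(): the state, without advancing time (a new reading comes with each control period).
- cams.get_image(name): name is "scene" or "top" or "wrist"; returns (picture, depth): 400x640x3 uint8, blue, green, red; 400x640 float32, m along the optical axis (not along the pixel's ray), 0 where there is no reading.
- cams.calibration(name): a dict with "vertical_fov" (degrees; the focal length in pixels is half the picture's height over the tangent of half this angle, whatever the lens; pixels are square), "cx", "cy" (the principal point, pixels), "extrinsics" (4x4, takes a point from camera to world coordinates). Camera axes: x right, y down, z forward; pixel columns grow to the right and rows downward; lengths in m; the calibration is good to about 2 mm. A picture is of the moment at which its call begins: read the wrist's pose just before it. calibration takes no time and is no camera call; for the wrist camera it gives the pose at the moment of the call.
- env.close_job(): hands the job in, once; it reports no verdict.
The state is a dict: "time_s": time; "q": joint angles; "qvel": joint speeds; "joint_efforts": joint torques, N m; "position": TCP position; "tool_rot": TCP orientation; "ft_force": force on the tool from outside, world axes, zero at the start; "wrist_torque": the same for the moment, N m; "grip_width": finger opening in m.
Only numpy, scipy, OpenCV 4.12 (cv2) and the standard library are available. Lean on these libraries where they do the work, as an engineer would, in place of code of your own. Each camera call takes 0.05 s, during which the arm holds its last target. There are 200 camera calls.

## Task

Stand every used amber jar upright in the wire dip basket, one to a compartment, then swing the basket's handle up and over until it rests in its catch. Then take the lift arm by its black handle, pull it down against its spring, put its hook under the basket's handle, let the lift raise the basket, and swing it round so that the basket hangs, raised and still, over the middle of the soak tray. Leave the beaker, the wash bottle and the tube rack alone.

Things in the scene. Friction and masses are not known exactly. Their poses are not given: they have to be found in the camera images.
- jar0: an open squat amber glass jar (up to four alike are present; None if absent), round, 38 mm across and 45 mm tall, about 40 g, standing upright on the grey mat at the start; origin at the centre of its underside, z up along its axis
- jar1: an open squat amber glass jar (up to four alike are present; None if absent), round, 38 mm across and 45 mm tall, about 40 g, standing upright on the grey mat at the start; origin at the centre of its underside, z up along its axis
- jar2: an open squat amber glass jar (up to four alike are present; None if absent), round, 38 mm across and 45 mm tall, about 40 g, standing upright on the grey mat at the start; origin at the centre of its underside, z up along its axis
- jar3: an open squat amber glass jar (up to four alike are present; None if absent), round, 38 mm across and 45 mm tall, about 40 g, standing upright on the grey mat at the start; origin at the centre of its underside, z up along its axis
- mat: thin grey rubber mat, 180 x 180 x 3 mm, on which the used jars stand; origin at the centre of its underside
- basket: loose steel wire dip basket, 118 x 118 x 30 mm high, about 0.39 kg with its handle, on the bench; origin at the centre of its underside, z up. A cross of dividers (10 mm thick, as high as the walls) makes four open-topped compartments, 51 mm square inside, centred at x = +-30.5, y = +-30.5 mm, floor 3 mm up; two jars do not fit in one. A standing jar sticks out 18 mm above the rim
- handle_hinge (a point): middle of the hinge line of the basket's handle: parallel to the basket's x axis, above its centre, 26 mm above its underside. Folded (as at the start) the handle lies level to the basket's +y side, its bar about 98 mm from the centre and 35 mm above the bench; the bar runs about along the lift's arm when that is above it
- handle (a joint): angle of the basket's handle in rad: 0 = resting in its catch, just past upright (leaning 0.14 rad over to the basket's -y side against two lugs); 0.14 = upright; about 1.6 = folded level to the basket's +y side, as at the start. It swings freely under its own weight: let go before upright it falls back, past upright it drops into the catch
- handle_bar (a point): middle and peak of the handle's cross bar, on its centre line: round steel, 8 mm thick, parallel to the basket's x axis, bent to a shallow peak (it drops 14 mm towards the hinge over 36 mm to each side), 98 mm from the hinge line; in the catch it is 123 mm above the basket's underside and 14 mm to -y of its centre. Two legs go from its ends to the hinge, 64 mm to each side of the middle
- lift: basket lift: fixed grey foot 140 x 160 x 12 mm with an upright steel column 25 mm thick and 337 mm tall; origin on the column's axis at the bench. A sleeve on the column carries a level arm, 250 mm from the column's axis to the hook; the arm turns about the column and slides down it against a spring
- lift_turn (a joint): turn of the lift's arm about the column in rad, -1 to 1, counterclockwise seen from above positive; at 0 the arm points along the lift's -x axis. At the start it is parked on the soak tray's side (negative); the basket stands at about +0.6, the tray at about -0.6. It stays where it is left (friction about 0.5 N at the hook)
- lift_pull (a joint): how far the arm with its hook is pulled down in m, 0 (top stop, where the spring holds it) to 0.16; the net upward pull of the empty arm is about 9 N at the top, rising by 2 N per 100 mm, and damped (40 N s/m), so that let go it rises at about 0.25 m/s; it lifts the loaded basket by itself up to the top stop
- hook_bend (a point): lowest point inside the lift's open steel hook (8 mm wire), where a hanging bar rests; 205 mm above the bench at pull 0. The hook opens across the arm, 20 mm wide inside; its shank goes up to the arm 14 mm from the bend on the side of negative turn; outside bottom 8 mm below the bend; underside of the arm's end (a 40 mm disc) 55 mm above the bend
- hook_point (a point): upper end of the hook's point, on the side of positive turn (towards the basket): 22 mm above the bend, 17 mm from it sideways. To hook on: bring the hook down on the negative-turn side of the bar until its point is lower than the bar, turn positive until the bend is under the bar, then let it rise
- hook_handle (a point): middle of the black upright handle on top of the arm's end, right above the hook: round, 18 mm thick, 40 mm tall, with a 24 mm knob 6 mm high on top (top 24 mm above this point); the arm's flat top is 22 mm below this point, free space above and around; 91 mm above the hook's bend, 296 mm above the bench at pull 0
- tray: fixed steel soak tray, open on top, 200 x 190 mm outside, 50 mm high; origin at the centre of its underside
- beaker: glass beaker, 68 mm across, 92 mm tall, a bystander; origin at the centre of its underside
- wash_bottle: white plastic wash bottle, 74 mm across, 200 mm tall with its thin spout, a bystander; origin at the centre of its underside
- tube_rack: steel wire rack with test tubes, 80 x 200 mm, 102 mm tall with the tubes, a bystander; origin at the centre of its underside
Not all that is in view belongs to the job. What is shaped like the basket but blue or purple is not meant.

How it is judged (in metres and radians):
On the way, in this order (a step that is already met when the one before it is completed fails the run):
1. every jar stands upright in a compartment of the basket, let go, the basket still on the bench (x of jar0 in the frame of basket between -0.059 and 0.059 m and y of jar0 in the frame of basket between -0.059 and 0.059 m and z of jar0 in the frame of basket between -0.005 and 0.015 m and angle between the z axis of each of jar0, jar1, jar2, jar3 and the z axis of basket, either way round below 0.3 rad and x of jar1 in the frame of basket between -0.059 and 0.059 m and y of jar1 in the frame of basket between -0.059 and 0.059 m and z of jar1 in the frame of basket between -0.005 and 0.015 m and x of jar2 in the frame of basket between -0.059 and 0.059 m and y of jar2 in the frame of basket between -0.059 and 0.059 m and z of jar2 in the frame of basket between -0.005 and 0.015 m and x of jar3 in the frame of basket between -0.059 and 0.059 m and y of jar3 in the frame of basket between -0.059 and 0.059 m and z of jar3 in the frame of basket between -0.005 and 0.015 m and height (world z) of basket below 0.012 m and angle between basket's own z axis and vertical below 0.1 rad and contact force between the fingers and jar0 below 0.05 N and contact force between the fingers and jar1 below 0.05 N and contact force between the fingers and jar2 below 0.05 N and contact force between the fingers and jar3 below 0.05 N), for 0.2 s.
2. the basket's handle rests in its catch, the basket standing with its jars (value of joint handle below 0.05 rad and height (world z) of basket below 0.012 m and angle between basket's own z axis and vertical below 0.1 rad and x of jar0 in the frame of basket between -0.059 and 0.059 m and y of jar0 in the frame of basket between -0.059 and 0.059 m and z of jar0 in the frame of basket between -0.005 and 0.025 m and angle between the z axis of each of jar0, jar1, jar2, jar3 and the z axis of basket, either way round below 0.8 rad and x of jar1 in the frame of basket between -0.059 and 0.059 m and y of jar1 in the frame of basket between -0.059 and 0.059 m and z of jar1 in the frame of basket between -0.005 and 0.025 m and x of jar2 in the frame of basket between -0.059 and 0.059 m and y of jar2 in the frame of basket between -0.059 and 0.059 m and z of jar2 in the frame of basket between -0.005 and 0.025 m and x of jar3 in the frame of basket between -0.059 and 0.059 m and y of jar3 in the frame of basket between -0.059 and 0.059 m and z of jar3 in the frame of basket between -0.005 and 0.025 m), for 0.3 s.
3. the lift's hook is pulled down to the standing basket, its bend below the handle's bar (value of joint lift_pull above 0.08 m and horizontal distance between hook_bend and handle_bar below 0.04 m and y of hook_bend in the frame of handle_bar between -0.014 and 0.014 m and height (world z) of basket below 0.012 m and angle between basket's own z axis and vertical below 0.1 rad), for 0.05 s.
4. the lift has raised the basket, hanging by its handle on the hook (height (world z) of basket above 0.06 m and distance between hook_bend and handle_bar below 0.045 m and value of joint lift_pull below 0.04 m), for 0.2 s.
At the end, for the whole second after the job is handed in: every jar is in a compartment; the basket hangs by its handle on the hook (bar's middle within 45 mm of the bend), arm within 20 mm of its top stop, basket over 70 mm up, within 35 mm sideways of the tray's centre, tilted under 0.5 rad, still (under 0.1 m/s, 1 rad/s) (x of jar0 in the frame of basket between -0.059 and 0.059 m and y of jar0 in the frame of basket between -0.059 and 0.059 m and z of jar0 in the frame of basket between -0.005 and 0.025 m and angle between the z axis of each of jar0, jar1, jar2, jar3 and the z axis of basket, either way round below 0.8 rad and x of jar1 in the frame of basket between -0.059 and 0.059 m and y of jar1 in the frame of basket between -0.059 and 0.059 m and z of jar1 in the frame of basket between -0.005 and 0.025 m and x of jar2 in the frame of basket between -0.059 and 0.059 m and y of jar2 in the frame of basket between -0.059 and 0.059 m and z of jar2 in the frame of basket between -0.005 and 0.025 m and x of jar3 in the frame of basket between -0.059 and 0.059 m and y of jar3 in the frame of basket between -0.059 and 0.059 m and z of jar3 in the frame of basket between -0.005 and 0.025 m and height (world z) of basket above 0.07 m and value of joint lift_pull below 0.02 m and distance between hook_bend and handle_bar below 0.045 m and horizontal distance between basket and tray below 0.035 m and angle between basket's own z axis and vertical below 0.5 rad and linear speed of basket below 0.1 m/s and angular speed of basket below 1 rad/s); the robot touches nothing.
It fails at once if the beaker is moved more than 30 mm (distance of beaker from where it was at the start of the episode above 0.03 m).
It fails at once if the wash bottle is moved more than 30 mm (distance of wash_bottle from where it was at the start of the episode above 0.03 m).
It fails at once if the tube rack is moved more than 30 mm (distance of tube_rack from where it was at the start of the episode above 0.03 m).
It fails at once if the basket is tipped over (angle between basket's own z axis and vertical above 0.9 rad).
Of jar0, jar1, jar2, jar3 only 2 to 4 are there at a start; the rules pass over those that are not, and their reading is None.
At some moment in a run one of jar0, jar1, jar2, jar3 may be knocked a few centimetres aside while the robot is not near it.
It also fails if it takes over 210 s, if anything falls off the work surface, if the arm or the gripper's body presses on something with over 40 N, if the wrist force passes 120 N, or if a joint passes its speed limit or range.

## Working session

There is one attempt and no reset: what is moved stays moved. The work goes in short steps, Python scripts to look and compute and a shell command to move; the robot and the scene stay as the last step left them, time stands still between calls to the robot, and variables do not carry over. Pictures are saved under pics/ and viewed, about 12 in all and at most 16, crops included, and the job is handed in when it is done.

```bash
ls; mkdir -p pics; cat > h.py <<'E'
import numpy as np, cv2
from rig import sensors, cams, env
def cap(name,fn=None):
    c=cams.calibration(name); im,d=cams.get_image(name)
    if fn: cv2.imwrite('pics/'+fn,im)
    np.savez('last_%s.npz'%name,im=im,d=d,E=c['extrinsics'],cx=c['cx'],cy=c['cy'],f=200/np.tan(np.radians(c['vertical_fov']/2)))
    return L(name)
def L(name): return dict(np.load('last_%s.npz'%name))
def pts(k,u,v,d=None):
    u=np.asarray(u,float);v=np.asarray(v,float)
    if d is None: d=k['d'][v.astype(int),u.astype(int)]
    p=np.stack([(u-k['cx'])/k['f']*d,(v-k['cy'])/k['f']*d,d,np.ones_like(d)],-1)
    return (p@np.array(k['E']).T)[...,:3]
def atz(k,u,v,z):
    E=np.array(k['E']);r=E[:3,:3]@np.array([(u-k['cx'])/k['f'],(v-k['cy'])/k['f'],1]);o=E[:3,3]
    return o+r*(z-o[2])/r[2]
def st():
    s=sensors.observe(); print('t',s['time_s'],'p',np.round(s['position'],4),'ft',np.round(s['ft_force'],1),'w',s['grip_width']);print(np.round(s['tool_rot'],3)); return s
def go(target,R=None):
    "shift in tool axes, and rotvec in tool axes"
    from scipy.spatial.transform import Rotation as Ro
    s=sensors.observe();T=np.array(s['tool_rot']);
    print('shift',np.round(T.T@(np.array(target)-s['position']),4), 'dr', None if R is None else np.round(Ro.from_matrix(T.T@R).as_rotvec(),4))
E
python3 - <<'E'
from h import *
st()
for n in ('top','scene'):
    k=cap(n,n+'0.png'); print(n,np.round(k['E'],3).tolist(),k['cx'],k['cy'],k['f'])
E
```

```text
pics
t 0.0 p [0.2389 0.4951 0.2307] ft [-0.2  0.2 -0.1] w 0.08519199289215271
[[-0.001  0.435  0.901]
 [-0.001  0.901 -0.435]
 [-1.    -0.001 -0.   ]]
top [[-0.011, -0.997, 0.081, 0.384], [-1.0, 0.012, 0.023, 0.024], [-0.024, -0.081, -0.996, 1.787], [0.0, 0.0, 0.0, 1.0]] 322.20493366736633 199.03411312812509 386.6965542014198
scene [[0.791, 0.339, -0.508, 1.153], [0.611, -0.463, 0.642, -0.746], [-0.018, -0.819, -0.574, 0.878], [0.0, 0.0, 0.0, 1.0]] 313.19592239155776 201.95467217279247 408.5384885067517
```

View pics/top0.png

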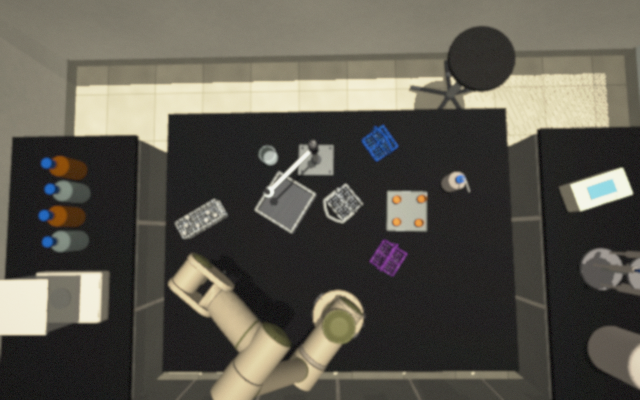

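View pics/scene0.png

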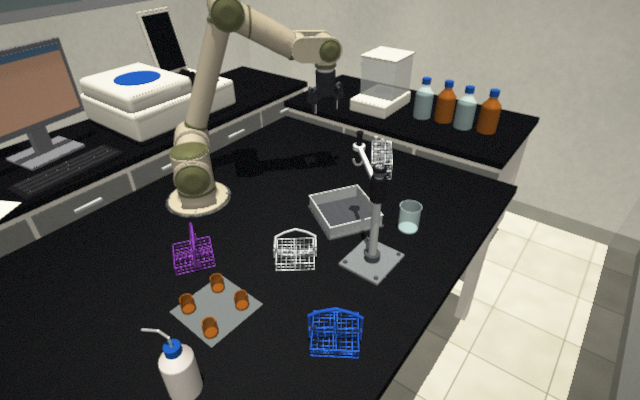

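The top picture shows four jars on the mat (around u 396–424, v 200–223), the white basket at (343,203), the tray at (286,203) and the lift column at about (313,148). The arm is parked over the tray.

```bash
python3 - <<'E'
from h import *
k=L('top'); im=k['im']
c=cv2.resize(im[130:260,240:440],None,fx=4,fy=4,interpolation=cv2.INTER_CUBIC); cv2.imwrite('pics/c1.png',c)
hsv=cv2.cvtColor(im,cv2.COLOR_BGR2HSV); m=cv2.inRange(hsv,(3,120,60),(22,255,255)); m[:,:350]=0;m[:,450:]=0
n,l,s,ce=cv2.connectedComponentsWithStats(m)
for i in range(1,n):
    if s[i,4]>15: print(s[i],ce[i],atz(k,*ce[i],0.035))
print(pts(k,[286,313,313,343,407],[205,150,143,205,212]))
E
```

```text
[417 195  11   8  58] [421.67241379 198.39655172] [ 0.52329626 -0.38537606  0.035     ]
[393 196   8   7  46] [396.36956522 199.10869565] [ 0.52148114 -0.27144849  0.035     ]
[393 218   8   8  47] [396.31914894 221.57446809] [ 0.41999546 -0.26859425  0.035     ]
[415 219   8   8  51] [418.47058824 222.43137255] [ 0.41505343 -0.36768755  0.035     ]
[[ 0.50279197  0.23275544  0.00512197]
 [ 0.69649771  0.09202374  0.30141287]
 [ 0.71653021  0.09027119  0.3348273 ]
 [ 0.49975326 -0.03080136  0.00303366]
 [ 0.46407297 -0.32419752  0.00160861]]
```

View pics/c1.png

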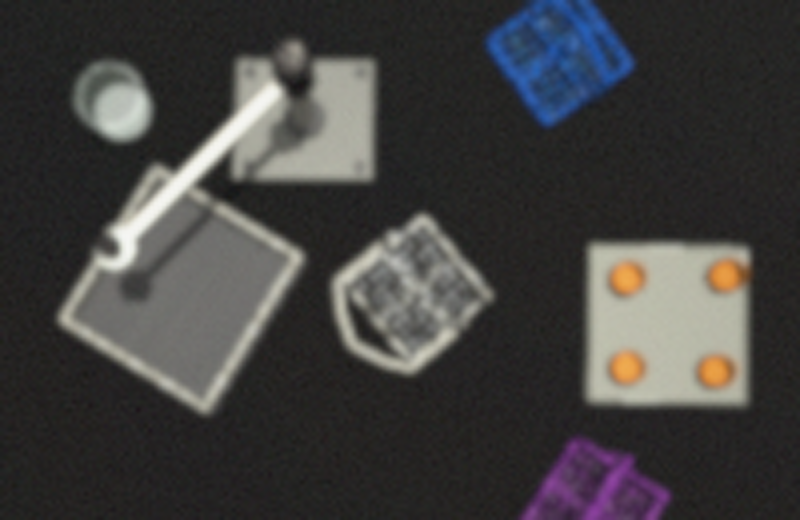

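```bash

python3 -m crank '{"hand":[0,0,0,0,0],"translation":[[-0.006,-0.03,0.023],[-0.012,-0.059,0.046],[-0.018,-0.088,0.069],[-0.024,-0.118,0.092],[-0.03,-0.147,0.115]],"dr":[[0.145,0,0],[0.29,0,0],[0.435,0,0],[0.58,0,0],[0.725,0,0]]}'
python3 -m crank '{"hand":[0,0,0,0,0],"translation":[[-0.006,-0.007,0.037],[-0.012,-0.014,0.073],[-0.018,-0.02,0.11],[-0.024,-0.027,0.146],[-0.03,-0.034,0.183]],"dr":[[0.145,0,0],[0.29,0,0],[0.435,0,0],[0.58,0,0],[0.725,0,0]]}'
python3 -m crank '{"hand":[0,0,0,0,0],"translation":[[-0.006,0.02,0.032],[-0.012,0.039,0.064],[-0.018,0.058,0.095],[-0.024,0.077,0.127],[-0.024,0.077,0.127]],"dr":[[0.135,0,0],[0.27,0,0],[0.405,0,0],[0.54,0,0],[0.54,0,0]]}'
python3 - <<'E'
from h import *
st()
k=L('top')
f=lambda x,y,z: np.round(atz(k,240+x/4,130+y/4,z),3)
print('basket',f(418,287,.03),'tray corners',[f(*c,.05) for c in ((158,166),(302,258),(208,410),(60,318))],'foot',[f(*c,.012) for c in ((235,58),(376,60),(374,182),(230,182))],'hook',f(112,247,.3))
k=cap('wrist','w1.png'); print(np.round(k['E'],3).tolist(),k['f'])
E
```

```text
time_s: 0.6
position: [0.2786, 0.3114, 0.2613]
tool_rot: [[-0.0, 0.925, 0.381], [-0.0, 0.381, -0.925], [-1.0, -0.001, 0.0]]
ft_force: [2.0, 0.6, 0.5]
grip_width: 0.0855
time_s: 1.1
position: [0.3177, 0.1296, 0.2915]
tool_rot: [[-0.0, 0.945, -0.328], [0.0, -0.328, -0.945], [-1.0, -0.0, 0.0]]
ft_force: [0.1, 0.7, -0.1]
grip_width: 0.0853
time_s: 1.6
position: [0.3507, -0.0174, 0.3155]
tool_rot: [[0.0, 0.639, -0.769], [-0.001, -0.769, -0.639], [-1.0, 0.001, 0.0]]
ft_force: [0.4, 0.4, -1.0]
grip_width: 0.085
t 1.6 p [ 0.3507 -0.0174  0.3155] ft [ 0.4  0.4 -1. ] w 0.08498480214641436
[[ 0.     0.639 -0.769]
 [-0.001 -0.769 -0.639]
 [-1.     0.001  0.   ]]
basket [ 0.513 -0.037  0.03 ] tray corners [array([0.653, 0.257, 0.05 ]), array([0.546, 0.094, 0.05 ]), array([0.376, 0.201, 0.05 ]), array([0.481, 0.368, 0.05 ])] foot [array([0.784, 0.171, 0.012]), array([0.779, 0.007, 0.012]), array([0.636, 0.011, 0.012]), array([0.639, 0.178, 0.012])] hook [0.535 0.268 0.3  ]
[[0.638, -0.734, -0.231, 0.41], [-0.77, -0.608, -0.193, 0.032], [0.001, 0.301, -0.954, 0.458], [0.0, 0.0, 0.0, 1.0]] 310.4963008300758
```

View pics/w1.png

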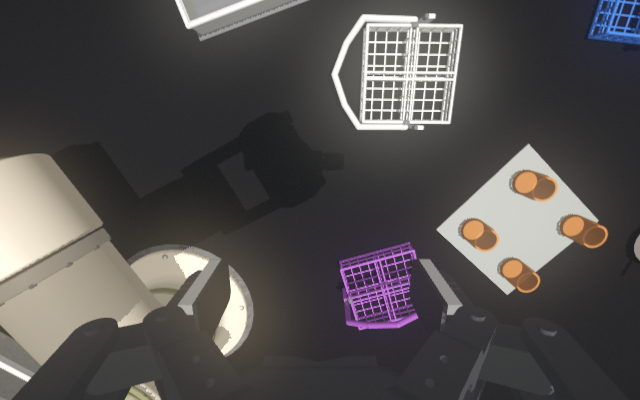

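The wrist view shows the white basket with rim corners near (361,24), (463,24), (455,123) and (361,123). Its handle is folded to the left with the peak at (334,75). The four jars are at about (484,238), (543,186), (593,234) and (525,280).

```bash
python3 - <<'E'
from h import *
k=L('wrist'); im=k['im']
g=lambda a,s:cv2.resize(a,None,fx=s,fy=s,interpolation=cv2.INTER_CUBIC)
c=np.zeros((480,800,3),np.uint8)
a=g(im[140:300,435:615],2.4); b=g(im[5:140,325:475],2.4); c[:a.shape[0],:a.shape[1]]=a; c[:b.shape[0],435:435+b.shape[1]]=b
for i in range(0,800,50):
    c[470:,i]=255; c[i:i+1,790:]=255
cv2.imwrite('pics/c2.png',c)
E
```

```text
(no output)
```

View pics/c2.png

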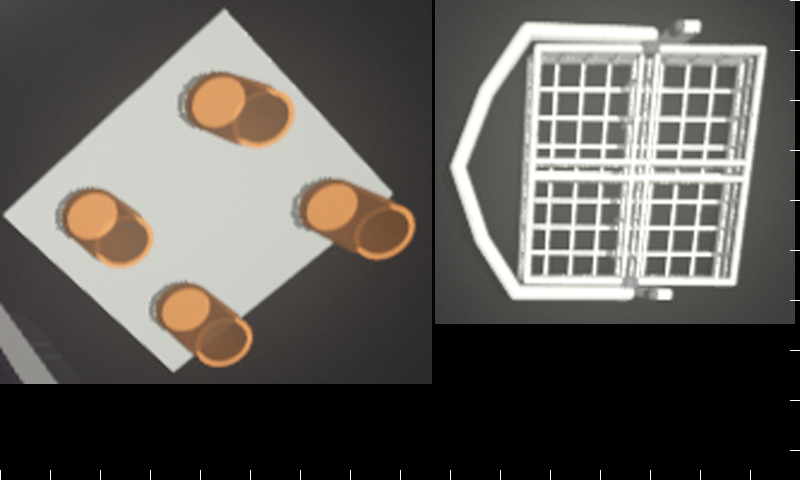

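The rim centres in the crop are A (122,238), B (262,116), C (384,231) and D (223,338). The basket's rim corners are (534,45), (766,45), (737,286) and (520,283), and the handle peak is at (457,165).

```bash
python3 - <<'E'
from h import *
k=L('wrist')
J={n:atz(k,435+u/2.4,140+v/2.4,.048) for n,u,v in (('A',122,238),('B',262,116),('C',384,231),('D',223,338))}
for n,p in J.items(): print(n,np.round(p,4),np.hypot(*p[:2]))
f=lambda u,v,z:atz(k,325+(u-435)/2.4,5+v/2.4,z)
C=np.array([f(*c,.03) for c in ((534,45),(766,45),(737,286),(520,283))]);print(C.round(4))
print('sides',[np.linalg.norm(C[i]-C[i-1]).round(4) for i in range(4)],'c',C.mean(0).round(4),'bar',f(457,165,.035).round(4))
y=(C[0]+C[3]-C[1]-C[2])[:2];x=(C[0]+C[1]-C[2]-C[3])[:2];print(np.degrees(np.arctan2(y[1],y[0])),np.degrees(np.arctan2(x[1],x[0])))
E
```

```text
A [ 0.4213 -0.2695  0.048 ] 0.5000987267329083
B [ 0.5225 -0.2733  0.048 ] 0.5896751711926506
C [ 0.5243 -0.3868  0.048 ] 0.6514900960432497
D [ 0.4162 -0.3704  0.048 ] 0.5570926130198622
[[ 0.5197  0.0486  0.03  ]
 [ 0.5952 -0.0424  0.03  ]
 [ 0.5037 -0.1188  0.03  ]
 [ 0.4276 -0.0245  0.03  ]]
sides [np.float64(0.1176), np.float64(0.1183), np.float64(0.1193), np.float64(0.1212)] c [ 0.5116 -0.0343  0.03  ] bar [0.4511 0.0419 0.035 ]
129.27337682875788 39.14929773464678
```

```bash
cat >> h.py <<'E'
def jars(name='wrist',fresh=True):
    k=cap(name) if fresh else L(name)
    hsv=cv2.cvtColor(k['im'],cv2.COLOR_BGR2HSV); m=cv2.inRange(hsv,(3,90,25),(22,255,255))
    v,u=np.nonzero(m); P=pts(k,u,v); P=P[(P[:,2]>.042)&(P[:,2]<.056)&(P[:,0]>.3)&(P[:,0]<.8)&(abs(P[:,1])<.6)]
    g=np.zeros((500,1200),np.uint8); g[((P[:,0]-.3)*1000).astype(int),((P[:,1]+.6)*1000).astype(int)]=1
    n,l=cv2.connectedComponents(cv2.dilate(g,np.ones((9,9))))
    lab=l[((P[:,0]-.3)*1000).astype(int),((P[:,1]+.6)*1000).astype(int)]
    for i in range(1,n):
        q=P[lab==i]
        if len(q)>20:
            c,r=cv2.minEnclosingCircle(q[:,:2].astype(np.float32)); print('jar',np.round(c,4),'r',round(r,4),'z',q[:,2].mean().round(3),len(q))
E
python3 -c "
from h import *
jars(fresh=False); jars('scene',False); jars('top',False)"
python3 -m crank '{"hand":[0,0,0,0,0],"translation":[[0.025,0.034,0.015],[0.05,0.068,0.03],[0.08,0.102,0.045],[0.11,0.136,0.06],[0.14,0.17,0.075]],"dr":[[0,0,0],[0,0,0],[0,0,0],[0,0,0],[0,0,0]]}'
python3 -m crank '{"hand":[0,0,0,0],"translation":[[0.03,0.035,0.016],[0.055,0.069,0.032],[0.055,0.069,0.032],[0.055,0.069,0.032]],"dr":[[0,0,0],[0,0,0],[0,0,0],[0,0,0]]}'
python3 -c "
from h import *
jars('scene'); st(); go((.4213,-.2695,.030))"
```

```text
jar [ 0.4139 -0.3725] r 0.0188 z 0.047 259
jar [ 0.4201 -0.2712] r 0.0175 z 0.046 228
jar [ 0.5214 -0.2742] r 0.0177 z 0.047 276
jar [ 0.5221 -0.387 ] r 0.0188 z 0.047 317
jar [ 0.4158 -0.3706] r 0.0197 z 0.047 77
jar [ 0.4213 -0.2712] r 0.0191 z 0.047 66
jar [ 0.5256 -0.3877] r 0.018 z 0.047 86
jar [ 0.5253 -0.2741] r 0.0203 z 0.047 71
time_s: 2.15
position: [0.4026, -0.1925, 0.174]
tool_rot: [[0.0, 0.648, -0.762], [0.0, -0.762, -0.648], [-1.0, -0.0, -0.0]]
ft_force: [0.9, 0.2, -0.0]
grip_width: 0.0856
time_s: 2.55
position: [0.4224, -0.2646, 0.1196]
tool_rot: [[-0.002, 0.647, -0.763], [0.002, -0.763, -0.647], [-1.0, -0.002, -0.0]]
ft_force: [0.3, 0.3, -0.1]
grip_width: 0.0856
jar [ 0.4156 -0.3714] r 0.0196 z 0.047 79
jar [ 0.4226 -0.2722] r 0.0194 z 0.047 69
jar [ 0.5251 -0.3874] r 0.0187 z 0.047 86
jar [ 0.5237 -0.2737] r 0.0192 z 0.047 71
t 2.6 p [ 0.4225 -0.2643  0.1205] ft [ 0.1 -0.2  0.5] w 0.08552638718168923
[[-0.     0.647 -0.763]
 [ 0.001 -0.763 -0.647]
 [-1.    -0.001 -0.   ]]
shift [0.0905 0.0032 0.0043] dr None
```

```bash

python3 -m crank '{"hand":[0,0,0,0,255],"translation":[[0.03,0.005,0.005],[0.06,0.005,0.005],[0.08,0.005,0.005],[0.09,0.005,0.005],[0.09,0.005,0.005]],"dr":[[0,0,0],[0,0,0],[0,0,0],[0,0,0],[0,0,0]]}' 30
python3 -m crank '{"hand":[255,255,255,255,255],"translation":[[0,0,0],[0,0,0],[0,0,0],[0,0,0],[0,0,0]],"dr":[[0,0,0],[0,0,0],[0,0,0],[0,0,0],[0,0,0]]}'
python3 -m crank '{"hand":[255,255,255,255,255],"translation":[[0,0,0],[0,0,0],[-0.03,0,0],[-0.06,0,0],[-0.09,0,0]],"dr":[[0,0,0],[0,0,0],[0,0,0],[0,0,0],[0,0,0]]}'
python3 -c "
from h import *
st(); go((.5092,-.0795,.120)); cap('wrist','w2.png'); jars('scene')"
```

```text
time_s: 3.1
position: [0.4219, -0.2717, 0.0304]
tool_rot: [[-0.0, 0.647, -0.763], [0.001, -0.763, -0.647], [-1.0, -0.001, -0.0]]
ft_force: [-0.6, -1.0, 1.9]
grip_width: 0.0732
time_s: 3.6
position: [0.4223, -0.273, 0.0317]
tool_rot: [[0.002, 0.646, -0.764], [-0.001, -0.764, -0.646], [-1.0, 0.002, -0.0]]
ft_force: [-0.2, 1.3, 7.0]
grip_width: 0.0365
time_s: 4.1
position: [0.4217, -0.2727, 0.122]
tool_rot: [[0.0, 0.646, -0.764], [-0.0, -0.764, -0.646], [-1.0, 0.001, -0.0]]
ft_force: [0.2, -0.6, -0.3]
grip_width: 0.0364
t 4.1 p [ 0.4217 -0.2727  0.122 ] ft [ 0.2 -0.6 -0.3] w 0.03644442509315748
[[ 0.     0.646 -0.764]
 [-0.    -0.764 -0.646]
 [-1.     0.001 -0.   ]]
shift [ 0.002  -0.0911 -0.1915] dr None
jar [ 0.416  -0.3732] r 0.0191 z 0.047 76
jar [ 0.5231 -0.2759] r 0.0189 z 0.047 75
jar [ 0.5245 -0.3882] r 0.0179 z 0.047 87
```

View pics/w2.png

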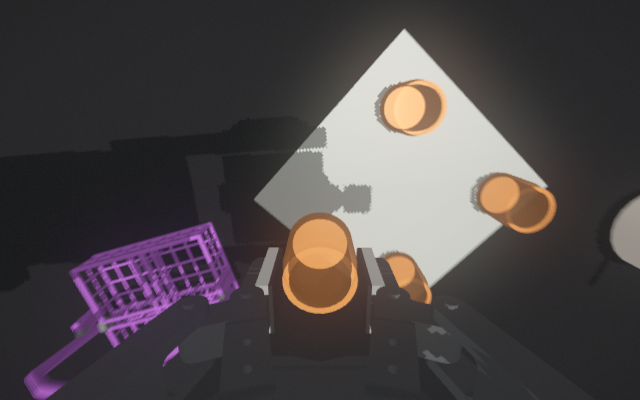

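Jar A is gripped upright at (320,265).

```bash

python3 -m crank '{"hand":[255,255,255,255,255],"translation":[[0,-0.018,-0.038],[0,-0.036,-0.077],[0,-0.055,-0.115],[0,-0.073,-0.153],[0,-0.091,-0.191]],"dr":[[0,0,0],[0,0,0],[0,0,0],[0,0,0],[0,0,0]]}'
python3 -m crank '{"hand":[255,255,255,255],"translation":[[0,0,0],[0,0,0],[0.025,0,0],[0.05,0,0]],"dr":[[0,0,0],[0,0,0],[0,0,0],[0,0,0]]}'
python3 -c "
from h import *
st(); go((.5092,-.0795,.032)); cap('wrist','w3.png')"
```

```text
time_s: 4.7
position: [0.5092, -0.0783, 0.1202]
tool_rot: [[-0.0, 0.645, -0.764], [0.0, -0.764, -0.645], [-1.0, -0.0, 0.0]]
ft_force: [0.1, -0.5, 0.6]
grip_width: 0.0364
time_s: 5.1
position: [0.5088, -0.0812, 0.07]
tool_rot: [[0.002, 0.645, -0.765], [-0.001, -0.765, -0.645], [-1.0, 0.002, -0.001]]
ft_force: [0.2, -0.5, -1.2]
grip_width: 0.0362
t 5.1 p [ 0.5088 -0.0812  0.07  ] ft [ 0.2 -0.5 -1.2] w 0.03619238514972873
[[ 0.002  0.645 -0.765]
 [-0.001 -0.765 -0.645]
 [-1.     0.002 -0.001]]
shift [ 0.038  -0.0011 -0.0014] dr None
```

View pics/w3.png

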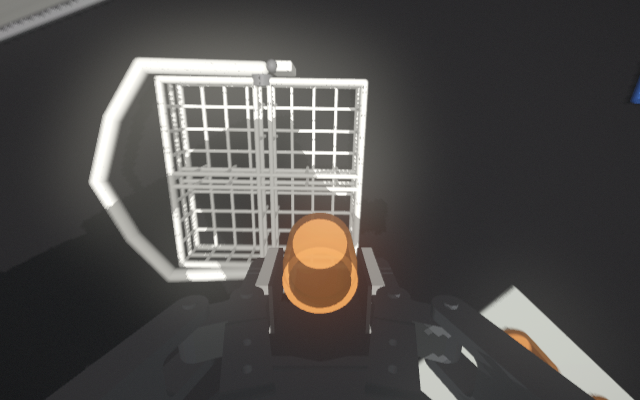

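The jar hangs just above the near-right compartment. The rim corners are at (157,79) and (367,82), and the divider cross is at about (266,182).

```bash
python3 -c "
from h import *
k=L('wrist')
for u,v in ((157,79),(367,82),(266,182)): print(atz(k,u,v,.03).round(4))
y=np.array([-.632,.775]);x=np.array([.775,.632]);c=np.array([.5116,-.0343])
print('pred',c+.059*(x+y),c+.059*(x-y))"
```

```text
[0.5211 0.0457 0.03  ]
[ 0.594  -0.0433  0.03  ]
[ 0.5132 -0.0349  0.03  ]
pred [0.520037 0.048713] [ 0.594613 -0.042737]
```

```bash

python3 -m crank '{"hand":[255,255,255,255,255],"translation":[[0.015,0,0],[0.028,0,0],[0.034,0,0],[0.036,0,0],[0.036,0,0]],"dr":[[0,0,0],[0,0,0],[0,0,0],[0,0,0],[0,0,0]]}'
python3 -m crank '{"hand":[255,200,130,130,130],"translation":[[0.002,0,0],[0.002,0,0],[0.002,0,0],[0.002,0,0],[0.002,0,0]],"dr":[[0,0,0],[0,0,0],[0,0,0],[0,0,0],[0,0,0]]}'
python3 -m crank '{"hand":[130,130,130,130,130],"translation":[[-0.005,0,0],[-0.03,0,0],[-0.06,0,0],[-0.09,0,0],[-0.12,0,0]],"dr":[[0,0,0],[0,0,0],[0,0,0],[0,0,0],[0,0,0]]}'
python3 -c "
from h import *
jars('scene'); jars();st(); go((.4158,-.3730,.12)); go((.5238,-.276,.12)); go((.5245,-.3882,.12))"
```

```text
time_s: 5.65
position: [0.509, -0.0804, 0.0347]
tool_rot: [[0.0, 0.645, -0.764], [-0.0, -0.764, -0.645], [-1.0, 0.0, -0.0]]
ft_force: [0.8, 0.5, -0.1]
grip_width: 0.0364
time_s: 6.15
position: [0.509, -0.08, 0.0325]
tool_rot: [[0.0, 0.646, -0.764], [-0.0, -0.764, -0.646], [-1.0, 0.0, -0.0]]
ft_force: [-0.2, 0.3, 0.1]
grip_width: 0.0416
time_s: 6.65
position: [0.5088, -0.0799, 0.154]
tool_rot: [[0.0, 0.646, -0.764], [-0.0, -0.764, -0.646], [-1.0, 0.0, -0.0]]
ft_force: [0.1, 0.1, -0.5]
grip_width: 0.0414
jar [ 0.4149 -0.3736] r 0.0187 z 0.047 75
jar [ 0.5077 -0.0813] r 0.0202 z 0.047 59
jar [ 0.5225 -0.2765] r 0.019 z 0.047 72
jar [ 0.5261 -0.3856] r 0.0191 z 0.047 88
jar [ 0.5082 -0.0798] r 0.0176 z 0.047 481
jar [ 0.5278 -0.2736] r 0.0166 z 0.047 210
jar [ 0.5323 -0.3858] r 0.0161 z 0.046 196
t 6.75 p [ 0.5105 -0.0805  0.1564] ft [-0.1  0.4 -0.8] w 0.04192852580776887
[[ 0.007  0.646 -0.764]
 [-0.003 -0.764 -0.646]
 [-1.     0.007 -0.004]]
shift [0.0365 0.162  0.2613] dr None
shift [0.037  0.1576 0.1162] dr None
shift [0.0374 0.2438 0.1881] dr None
```

```bash

python3 -m crank '{"hand":[0,0,0,0,0],"translation":[[0.005,0.035,0.026],[0.015,0.07,0.052],[0.025,0.11,0.08],[0.037,0.157,0.1155],[0.037,0.157,0.1155]],"dr":[[0,0,0],[0,0,0],[0,0,0],[0,0,0],[0,0,0]]}'
python3 -m crank '{"hand":[0],"translation":[[0,0,0]],"dr":[[0,0,0]]}'
python3 -c "
from h import *
jars('scene'); jars(); st(); go((.5245,-.2750,.031))"
```

```text
time_s: 7.25
position: [0.5213, -0.2787, 0.1134]
tool_rot: [[-0.001, 0.642, -0.766], [0.0, -0.766, -0.642], [-1.0, -0.001, 0.001]]
ft_force: [-0.7, -0.3, -0.6]
grip_width: 0.0856
time_s: 7.35
position: [0.5215, -0.2755, 0.1142]
tool_rot: [[-0.001, 0.644, -0.765], [0.001, -0.765, -0.644], [-1.0, -0.002, 0.0]]
ft_force: [0.2, 0.4, 0.9]
grip_width: 0.0855
jar [ 0.415  -0.3718] r 0.0197 z 0.047 78
jar [ 0.5097 -0.0804] r 0.0194 z 0.047 54
jar [ 0.5237 -0.274 ] r 0.0191 z 0.047 72
jar [ 0.5255 -0.3875] r 0.0188 z 0.047 89
jar [ 0.4237 -0.3616] r 0.0101 z 0.044 81
jar [ 0.5087 -0.0797] r 0.0185 z 0.047 1652
jar [ 0.5217 -0.2745] r 0.0177 z 0.047 723
jar [ 0.5115 -0.3801] r 0.0105 z 0.047 77
t 7.45 p [ 0.5219 -0.2732  0.1152] ft [-0.6 -0.3  0.3] w 0.08532756452624987
[[-0.001  0.646 -0.763]
 [ 0.001 -0.763 -0.646]
 [-1.    -0.001 -0.   ]]
shift [ 0.0842  0.0031 -0.0008] dr None
```

```bash

python3 -m crank '{"hand":[0,0,0,0,255],"translation":[[0.03,0.001,0],[0.06,0.001,0],[0.078,0.001,0],[0.084,0.001,0],[0.084,0.001,0]],"dr":[[0,0,0],[0,0,0],[0,0,0],[0,0,0],[0,0,0]]}' 30
python3 -m crank '{"hand":[255,255,255,255,255],"translation":[[0,0,0],[0,0,0],[0,0,0],[0,0,0],[0,0,0]],"dr":[[0,0,0],[0,0,0],[0,0,0],[0,0,0],[0,0,0]]}'
python3 -m crank '{"hand":[255,255,255,255,255],"translation":[[0,0,0],[0,0,0],[-0.03,0,0],[-0.06,0,0],[-0.09,0,0]],"dr":[[0,0,0],[0,0,0],[0,0,0],[0,0,0],[0,0,0]]}'
python3 -m crank '{"hand":[255,255,255,255,255],"translation":[[0,-0.031,-0.035],[0,-0.062,-0.07],[0,-0.093,-0.105],[0,-0.124,-0.14],[0,-0.156,-0.176]],"dr":[[0,0,0],[0,0,0],[0,0,0],[0,0,0],[0,0,0]]}'
python3 -m crank '{"hand":[255,255,255,255],"translation":[[0,0,0],[0,0,0],[0.02,0,0],[0.04,0,0]],"dr":[[0,0,0],[0,0,0],[0,0,0],[0,0,0]]}'
python3 -c "
from h import *
st(); go((.5565,-.0420,.033)); jars('scene')"
```

```text
time_s: 7.95
position: [0.5229, -0.2739, 0.0314]
tool_rot: [[-0.0, 0.647, -0.763], [0.0, -0.763, -0.647], [-1.0, -0.001, 0.0]]
ft_force: [-0.1, -1.3, 0.2]
grip_width: 0.0735
time_s: 8.45
position: [0.5232, -0.2753, 0.0327]
tool_rot: [[0.002, 0.646, -0.764], [-0.001, -0.764, -0.646], [-1.0, 0.002, -0.001]]
ft_force: [-0.8, 2.2, 6.7]
grip_width: 0.0369
time_s: 8.95
position: [0.5226, -0.2751, 0.1228]
tool_rot: [[0.0, 0.646, -0.764], [-0.0, -0.764, -0.646], [-1.0, 0.0, -0.0]]
ft_force: [-0.0, 0.3, -0.3]
grip_width: 0.0366
time_s: 9.45
position: [0.5565, -0.0408, 0.1219]
tool_rot: [[0.001, 0.645, -0.764], [-0.0, -0.764, -0.645], [-1.0, 0.001, -0.001]]
ft_force: [0.4, -0.1, -0.2]
grip_width: 0.0367
time_s: 9.85
position: [0.5567, -0.0441, 0.0814]
tool_rot: [[0.002, 0.644, -0.765], [-0.001, -0.765, -0.644], [-1.0, 0.002, -0.001]]
ft_force: [0.6, 0.8, -1.2]
grip_width: 0.0365
t 9.85 p [ 0.5567 -0.0441  0.0814] ft [ 0.6  0.8 -1.2] w 0.036533902083596144
[[ 0.002  0.644 -0.765]
 [-0.001 -0.765 -0.644]
 [-1.     0.002 -0.001]]
shift [ 0.0484 -0.0018 -0.0011] dr None
jar [ 0.4158 -0.3723] r 0.0183 z 0.047 78
jar [ 0.5106 -0.0836] r 0.0197 z 0.047 59
jar [ 0.5251 -0.3871] r 0.018 z 0.047 83
```

```bash

python3 -m crank '{"hand":[255,255,255,255,255],"translation":[[0.02,-0.001,0],[0.036,-0.001,0],[0.044,-0.001,0],[0.047,-0.001,0],[0.047,-0.001,0]],"dr":[[0,0,0],[0,0,0],[0,0,0],[0,0,0],[0,0,0]]}'
python3 -m crank '{"hand":[255,200,130,130,130],"translation":[[0.002,0,0],[0.002,0,0],[0.002,0,0],[0.002,0,0],[0.002,0,0]],"dr":[[0,0,0],[0,0,0],[0,0,0],[0,0,0],[0,0,0]]}'
python3 -m crank '{"hand":[130,130,130,130,130],"translation":[[-0.005,0,0],[-0.03,0,0],[-0.055,0,0],[-0.085,0,0],[-0.085,0.03,0.03]],"dr":[[0,0,0],[0,0,0],[0,0,0],[0,0,0],[0,0,0]]}'
python3 -m crank '{"hand":[0,0,0,0,0],"translation":[[0,0.034,0.035],[0,0.068,0.07],[0,0.102,0.105],[0,0.136,0.14],[0,0.17,0.175]],"dr":[[0,0,0],[0,0,0],[0,0,0],[0,0,0],[0,0,0]]}'
python3 -m crank '{"hand":[0,0,0],"translation":[[0,0.034,0.035],[0,0.043,0.042],[0,0.043,0.042]],"dr":[[0,0,0],[0,0,0],[0,0,0]]}'
python3 -c "
from h import *
jars('scene'); jars(); st(); go((.5245,-.3870,.032))"
```

```text
time_s: 10.4
position: [0.556, -0.0423, 0.0347]
tool_rot: [[0.0, 0.645, -0.764], [-0.0, -0.764, -0.645], [-1.0, 0.0, -0.0]]
ft_force: [-0.7, -0.0, 0.2]
grip_width: 0.0364
time_s: 10.9
position: [0.5559, -0.0417, 0.0325]
tool_rot: [[0.0, 0.646, -0.764], [-0.0, -0.764, -0.646], [-1.0, 0.0, -0.0]]
ft_force: [0.5, -1.0, 0.1]
grip_width: 0.0417
time_s: 11.4
position: [0.554, -0.0817, 0.1216]
tool_rot: [[0.007, 0.649, -0.76], [-0.002, -0.76, -0.65], [-1.0, 0.006, -0.004]]
ft_force: [1.4, -0.6, -0.7]
grip_width: 0.0418
time_s: 11.9
position: [0.5278, -0.3287, 0.1178]
tool_rot: [[0.0, 0.646, -0.764], [-0.0, -0.764, -0.646], [-1.0, 0.0, -0.0]]
ft_force: [0.8, 0.0, -0.0]
grip_width: 0.0853
time_s: 12.2
position: [0.5235, -0.3882, 0.1172]
tool_rot: [[0.0, 0.644, -0.765], [-0.0, -0.765, -0.644], [-1.0, 0.0, -0.0]]
ft_force: [-0.0, 0.1, -0.6]
grip_width: 0.0854
jar [ 0.4129 -0.3782] r 0.0152 z 0.047 27
jar [ 0.509  -0.0791] r 0.0199 z 0.047 52
jar [ 0.5253 -0.3862] r 0.0188 z 0.047 86
jar [ 0.5573 -0.0427] r 0.0195 z 0.047 49
jar [ 0.4173 -0.3766] r 0.0161 z 0.047 270
jar [ 0.5238 -0.3866] r 0.0178 z 0.047 735
t 12.3 p [ 0.5242 -0.3855  0.1174] ft [0.9 1.2 0.6] w 0.08553163052065153
[[-0.     0.646 -0.763]
 [ 0.001 -0.763 -0.646]
 [-1.    -0.001 -0.   ]]
shift [0.0854 0.0015 0.0008] dr None
```

```bash

python3 -m crank '{"hand":[0,0,0,0,255],"translation":[[0.03,0.001,0],[0.06,0.001,0],[0.078,0.001,0],[0.085,0.001,0],[0.085,0.001,0]],"dr":[[0,0,0],[0,0,0],[0,0,0],[0,0,0],[0,0,0]]}' 30
python3 -m crank '{"hand":[255,255,255,255,255],"translation":[[0,0,0],[0,0,0],[0,0,0],[0,0,0],[0,0,0]],"dr":[[0,0,0],[0,0,0],[0,0,0],[0,0,0],[0,0,0]]}'
python3 -m crank '{"hand":[255,255,255,255,255],"translation":[[0,0,0],[0,0,0],[-0.03,0,0],[-0.06,0,0],[-0.09,0,0]],"dr":[[0,0,0],[0,0,0],[0,0,0],[0,0,0],[0,0,0]]}'
python3 -m crank '{"hand":[255,255,255,255,255],"translation":[[0,-0.031,-0.025],[0,-0.062,-0.05],[0,-0.093,-0.075],[0,-0.124,-0.1],[0,-0.155,-0.124]],"dr":[[0,0,0],[0,0,0],[0,0,0],[0,0,0],[0,0,0]]}'
python3 -m crank '{"hand":[255,255,255,255,255],"translation":[[0,-0.031,-0.025],[0,-0.062,-0.05],[0,-0.093,-0.075],[0,-0.124,-0.1],[0,-0.155,-0.124]],"dr":[[0,0,0],[0,0,0],[0,0,0],[0,0,0],[0,0,0]]}'
python3 -m crank '{"hand":[255,255,255,255],"translation":[[0,0,0],[0,0,0],[0.02,0,0],[0.04,0,0]],"dr":[[0,0,0],[0,0,0],[0,0,0],[0,0,0]]}'
python3 -c "
from h import *
st(); go((.5144,.0097,.033)); jars('scene')"
```

```text
time_s: 12.8
position: [0.525, -0.386, 0.0321]
tool_rot: [[-0.001, 0.647, -0.763], [0.001, -0.763, -0.647], [-1.0, -0.001, -0.0]]
ft_force: [-0.0, -0.4, 0.6]
grip_width: 0.0734
time_s: 13.3
position: [0.5252, -0.3877, 0.0338]
tool_rot: [[0.002, 0.646, -0.764], [-0.001, -0.764, -0.646], [-1.0, 0.002, -0.0]]
ft_force: [-0.5, 2.7, 6.7]
grip_width: 0.0367
time_s: 13.8
position: [0.5245, -0.3874, 0.1236]
tool_rot: [[-0.0, 0.645, -0.764], [0.0, -0.764, -0.645], [-1.0, -0.0, 0.0]]
ft_force: [0.3, 0.5, -0.8]
grip_width: 0.0367
time_s: 14.3
position: [0.5191, -0.1875, 0.1227]
tool_rot: [[0.001, 0.645, -0.764], [-0.0, -0.764, -0.645], [-1.0, 0.001, -0.0]]
ft_force: [0.3, -0.4, -0.6]
grip_width: 0.0363
time_s: 14.8
position: [0.5138, 0.0109, 0.1227]
tool_rot: [[0.001, 0.645, -0.764], [-0.0, -0.764, -0.645], [-1.0, 0.001, -0.001]]
ft_force: [0.8, -0.6, -1.4]
grip_width: 0.0369
time_s: 15.2
position: [0.5145, 0.008, 0.0823]
tool_rot: [[0.002, 0.644, -0.765], [-0.001, -0.765, -0.644], [-1.0, 0.002, -0.001]]
ft_force: [0.0, -0.3, -0.5]
grip_width: 0.0364
t 15.2 p [0.5145 0.008  0.0823] ft [ 0.  -0.3 -0.5] w 0.03638686821138213
[[ 0.002  0.644 -0.765]
 [-0.001 -0.765 -0.644]
 [-1.     0.002 -0.001]]
shift [ 0.0493 -0.0015 -0.0009] dr None
jar [ 0.4161 -0.3708] r 0.0193 z 0.047 76
jar [ 0.5087 -0.0805] r 0.0198 z 0.047 53
jar [ 0.5564 -0.0446] r 0.0191 z 0.047 49
```

```bash

python3 -m crank '{"hand":[255,255,255,255,255],"translation":[[0.02,-0.001,0],[0.036,-0.001,0],[0.044,-0.001,0],[0.047,-0.001,0],[0.047,-0.001,0]],"dr":[[0,0,0],[0,0,0],[0,0,0],[0,0,0],[0,0,0]]}'
python3 -m crank '{"hand":[255,200,130,130,130],"translation":[[0.002,0,0],[0.002,0,0],[0.002,0,0],[0.002,0,0],[0.002,0,0]],"dr":[[0,0,0],[0,0,0],[0,0,0],[0,0,0],[0,0,0]]}'
python3 -m crank '{"hand":[130,130,130,130,130],"translation":[[-0.005,0,0],[-0.03,0,0],[-0.055,0,0],[-0.085,0,0],[-0.085,0.024,0.034]],"dr":[[0,0,0],[0,0,0],[0,0,0],[0,0,0],[0,0,0]]}'
python3 -m crank '{"hand":[0,0,0,0,0],"translation":[[0,0.025,0.036],[0,0.05,0.072],[0,0.075,0.108],[0,0.1,0.144],[0,0.125,0.18]],"dr":[[0,0,0],[0,0,0],[0,0,0],[0,0,0],[0,0,0]]}'
python3 -m crank '{"hand":[0,0,0,0],"translation":[[0,0.025,0.036],[0,0.05,0.072],[0,0.079,0.107],[0,0.079,0.107]],"dr":[[0,0,0],[0,0,0],[0,0,0],[0,0,0]]}'
python3 -c "
from h import *
jars('scene'); jars(); st(); go((.4158,-.3715,.032))"
```

```text
time_s: 15.75
position: [0.5135, 0.0096, 0.0356]
tool_rot: [[0.0, 0.645, -0.764], [-0.0, -0.764, -0.645], [-1.0, 0.0, -0.0]]
ft_force: [-0.6, 0.2, -0.4]
grip_width: 0.0368
time_s: 16.25
position: [0.5133, 0.0102, 0.0335]
tool_rot: [[0.0, 0.646, -0.764], [-0.0, -0.764, -0.646], [-1.0, 0.0, -0.0]]
ft_force: [0.6, -0.7, -0.4]
grip_width: 0.0419
time_s: 16.75
position: [0.5049, -0.0283, 0.1221]
tool_rot: [[0.008, 0.649, -0.76], [-0.001, -0.76, -0.649], [-1.0, 0.006, -0.005]]
ft_force: [0.6, -1.1, -0.8]
grip_width: 0.0419
time_s: 17.25
position: [0.4453, -0.2435, 0.1188]
tool_rot: [[0.0, 0.646, -0.764], [-0.0, -0.764, -0.646], [-1.0, 0.0, -0.0]]
ft_force: [1.3, 0.3, 0.5]
grip_width: 0.0855
time_s: 17.65
position: [0.4142, -0.3762, 0.1186]
tool_rot: [[0.001, 0.642, -0.767], [-0.003, -0.767, -0.642], [-1.0, 0.002, 0.001]]
ft_force: [0.3, 0.8, 0.2]
grip_width: 0.0855
jar [ 0.4163 -0.3741] r 0.0191 z 0.047 78
jar [ 0.5079 -0.0792] r 0.021 z 0.047 56
jar [0.5128 0.0091] r 0.0212 z 0.046 56
jar [ 0.5557 -0.0418] r 0.0192 z 0.047 56
jar [ 0.4147 -0.3717] r 0.0176 z 0.047 701
t 17.75 p [ 0.4149 -0.3716  0.1183] ft [0.5 0.1 0.9] w 0.08513397922067537
[[-0.     0.644 -0.765]
 [ 0.001 -0.765 -0.644]
 [-1.    -0.    -0.   ]]
shift [ 0.0863  0.0005 -0.0007] dr None
```

```bash

python3 -m crank '{"hand":[0,0,0,0,255],"translation":[[0.03,0.001,0],[0.06,0.001,0],[0.078,0.001,0],[0.086,0.001,0],[0.086,0.001,0]],"dr":[[0,0,0],[0,0,0],[0,0,0],[0,0,0],[0,0,0]]}' 30
python3 -m crank '{"hand":[255,255,255,255,255],"translation":[[0,0,0],[0,0,0],[0,0,0],[0,0,0],[0,0,0]],"dr":[[0,0,0],[0,0,0],[0,0,0],[0,0,0],[0,0,0]]}'
python3 -m crank '{"hand":[255,255,255,255,255],"translation":[[0,0,0],[0,0,0],[-0.03,0,0],[-0.06,0,0],[-0.09,0,0]],"dr":[[0,0,0],[0,0,0],[0,0,0],[0,0,0],[0,0,0]]}'
python3 -m crank '{"hand":[255,255,255,255,255],"translation":[[0,-0.026,-0.03],[0,-0.051,-0.058],[0,-0.077,-0.087],[0,-0.102,-0.116],[0,-0.128,-0.146]],"dr":[[0,0,0],[0,0,0],[0,0,0],[0,0,0],[0,0,0]]}'
python3 -m crank '{"hand":[255,255,255,255,255],"translation":[[0,-0.026,-0.03],[0,-0.051,-0.058],[0,-0.077,-0.087],[0,-0.1,-0.115],[0,-0.1,-0.115]],"dr":[[0,0,0],[0,0,0],[0,0,0],[0,0,0],[0,0,0]]}'
python3 -m crank '{"hand":[255,255,255,255],"translation":[[0,0,0],[0,0,0],[0.02,0,0],[0.04,0,0]],"dr":[[0,0,0],[0,0,0],[0,0,0],[0,0,0]]}'
python3 -c "
from h import *
st(); go((.4672,-.0289,.033)); jars('scene')"
```

```text
time_s: 18.25
position: [0.4162, -0.3708, 0.032]
tool_rot: [[-0.001, 0.647, -0.763], [0.001, -0.763, -0.647], [-1.0, -0.002, -0.0]]
ft_force: [-0.3, 0.0, 0.4]
grip_width: 0.0735
time_s: 18.75
position: [0.4164, -0.3723, 0.0336]
tool_rot: [[0.001, 0.646, -0.764], [-0.001, -0.764, -0.646], [-1.0, 0.002, -0.0]]
ft_force: [0.2, 2.0, 6.1]
grip_width: 0.0366
time_s: 19.25
position: [0.4159, -0.3719, 0.1238]
tool_rot: [[0.0, 0.646, -0.764], [-0.0, -0.764, -0.646], [-1.0, 0.0, 0.0]]
ft_force: [0.4, -0.9, 0.3]
grip_width: 0.0367
time_s: 19.75
position: [0.4449, -0.1787, 0.1229]
tool_rot: [[0.001, 0.645, -0.764], [-0.001, -0.764, -0.645], [-1.0, 0.001, -0.0]]
ft_force: [0.2, -0.0, -0.1]
grip_width: 0.0365
time_s: 20.25
position: [0.4681, -0.026, 0.1228]
tool_rot: [[0.001, 0.649, -0.761], [0.0, -0.761, -0.649], [-1.0, 0.0, -0.001]]
ft_force: [-0.1, 0.2, -0.5]
grip_width: 0.0364
time_s: 20.65
position: [0.4684, -0.0307, 0.0822]
tool_rot: [[0.002, 0.644, -0.765], [-0.001, -0.765, -0.644], [-1.0, 0.002, -0.001]]
ft_force: [0.1, -1.0, -1.7]
grip_width: 0.0363
t 20.65 p [ 0.4684 -0.0307  0.0822] ft [ 0.1 -1.  -1.7] w 0.03634873397595412
[[ 0.002  0.644 -0.765]
 [-0.001 -0.765 -0.644]
 [-1.     0.002 -0.001]]
shift [ 0.0492 -0.0022 -0.0002] dr None
jar [ 0.5086 -0.0821] r 0.0197 z 0.047 55
jar [0.5137 0.0079] r 0.0202 z 0.047 51
jar [ 0.5564 -0.0418] r 0.0197 z 0.047 50
```

Lower and release, then take a look at the basket and the lift.

```bash

python3 -m crank '{"hand":[255,255,255,255,255],"translation":[[0.02,-0.001,0],[0.036,-0.001,0],[0.044,-0.001,0],[0.047,-0.001,0],[0.047,-0.001,0]],"dr":[[0,0,0],[0,0,0],[0,0,0],[0,0,0],[0,0,0]]}'
python3 -m crank '{"hand":[255,200,130,130,130],"translation":[[0.002,0,0],[0.002,0,0],[0.002,0,0],[0.002,0,0],[0.002,0,0]],"dr":[[0,0,0],[0,0,0],[0,0,0],[0,0,0],[0,0,0]]}'
python3 -m crank '{"hand":[130,130,130,130,130],"translation":[[-0.005,0,0],[-0.03,0,0],[-0.055,0,0],[-0.085,0,0.01],[-0.125,0,0.04]],"dr":[[0,0,0],[0,0,0],[0,0,0],[0,0,0],[0,0,0]]}'
python3 -m crank '{"hand":[130,130,130],"translation":[[-0.03,0,0.03],[-0.05,0,0.05],[-0.05,0,0.05]],"dr":[[0,0,0],[0,0,0],[0,0,0]]}'
python3 -c "
from h import *
st(); jars('scene'); jars(); cv2.imwrite('pics/w4.png',L('wrist')['im'])"
```

```text
time_s: 21.2
position: [0.4676, -0.029, 0.0356]
tool_rot: [[0.0, 0.645, -0.764], [-0.0, -0.764, -0.645], [-1.0, 0.0, -0.0]]
ft_force: [0.1, -0.1, 0.1]
grip_width: 0.0367
time_s: 21.7
position: [0.4676, -0.0286, 0.0335]
tool_rot: [[0.0, 0.646, -0.764], [-0.0, -0.764, -0.646], [-1.0, 0.0, -0.0]]
ft_force: [-1.0, 0.3, 1.3]
grip_width: 0.0421
time_s: 22.2
position: [0.4369, -0.0539, 0.1591]
tool_rot: [[-0.001, 0.647, -0.762], [0.001, -0.762, -0.647], [-1.0, -0.001, 0.0]]
ft_force: [0.5, -1.1, 1.4]
grip_width: 0.0419
time_s: 22.5
position: [0.3984, -0.088, 0.211]
tool_rot: [[0.005, 0.644, -0.765], [-0.003, -0.765, -0.644], [-1.0, 0.005, -0.002]]
ft_force: [0.8, 0.1, -0.8]
grip_width: 0.0419
t 22.5 p [ 0.3984 -0.088   0.211 ] ft [ 0.8  0.1 -0.8] w 0.04187155962042823
[[ 0.005  0.644 -0.765]
 [-0.003 -0.765 -0.644]
 [-1.     0.005 -0.002]]
jar [ 0.4679 -0.0304] r 0.0192 z 0.047 51
jar [ 0.5098 -0.0795] r 0.0191 z 0.047 56
jar [0.5154 0.0088] r 0.0194 z 0.047 50
jar [ 0.5565 -0.0419] r 0.0202 z 0.047 58
jar [ 0.4664 -0.0292] r 0.0175 z 0.048 331
jar [ 0.5081 -0.0801] r 0.0175 z 0.048 318
jar [0.5132 0.0096] r 0.0177 z 0.047 404
jar [ 0.5553 -0.0422] r 0.0176 z 0.047 526
```

View pics/w4.png

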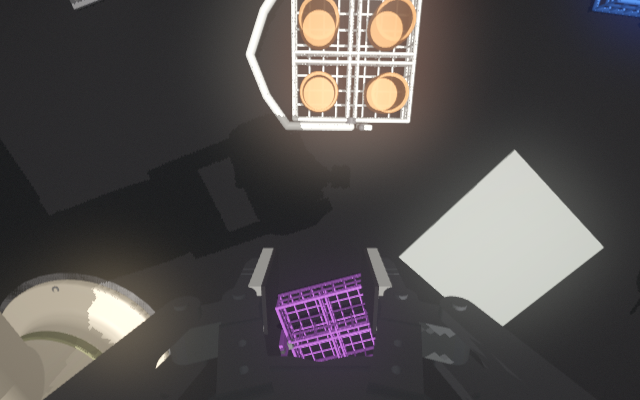

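All four jars stand in their compartments, at (320,22), (390,25), (319,92) and (387,92). The handle is still folded, with its peak at (248,55).

```bash
python3 -c "
from h import *
k=L('wrist'); print('bar',atz(k,248.5,55,.036).round(4)); 
b=np.array([.4505,.0405]); st(); go((*b,.13)); go((*b,.02))"
```

```text
bar [0.4497 0.0416 0.036 ]
t 22.6 p [ 0.3987 -0.0867  0.2085] ft [ 0.2 -0.3 -0.8] w 0.04199982896379802
[[ 0.001  0.645 -0.764]
 [-0.    -0.764 -0.645]
 [-1.     0.001 -0.   ]]
shift [ 0.0785 -0.0638 -0.1216] dr None
shift [ 0.1885 -0.0639 -0.1215] dr None
```

```bash

python3 -m crank '{"hand":[165,165,165,165,165],"translation":[[0.01,-0.016,-0.03],[0.03,-0.032,-0.06],[0.055,-0.048,-0.09],[0.079,-0.064,-0.1215],[0.079,-0.064,-0.1215]],"dr":[[0,0,0],[0,0,0],[0,0,0],[0,0,0],[0,0,0]]}'
python3 -m crank '{"hand":[165,165,165,165],"translation":[[0,0,0],[0,0,0],[0.02,0,0],[0.035,0,0]],"dr":[[0,0,0],[0,0,0],[0,0,0],[0,0,0]]}'
python3 -c "
from h import *
cap('wrist','w5.png'); st(); go((.4502,.041,.02))"
```

```text
time_s: 23.1
position: [0.4493, 0.0444, 0.1256]
tool_rot: [[-0.007, 0.649, -0.761], [0.002, -0.761, -0.649], [-1.0, -0.006, 0.004]]
ft_force: [-0.0, -0.3, 0.5]
grip_width: 0.0298
time_s: 23.5
position: [0.4504, 0.0397, 0.0944]
tool_rot: [[0.002, 0.644, -0.765], [-0.0, -0.765, -0.644], [-1.0, 0.001, -0.001]]
ft_force: [-0.0, 0.1, -0.3]
grip_width: 0.0306
t 23.55 p [0.4493 0.0398 0.0925] ft [-1.3  0.5 -2.6] w 0.03011352404234877
[[-0.002  0.644 -0.765]
 [ 0.    -0.765 -0.644]
 [-1.    -0.002  0.001]]
shift [ 0.0725 -0.0002 -0.0016] dr None
```

View pics/w5.png

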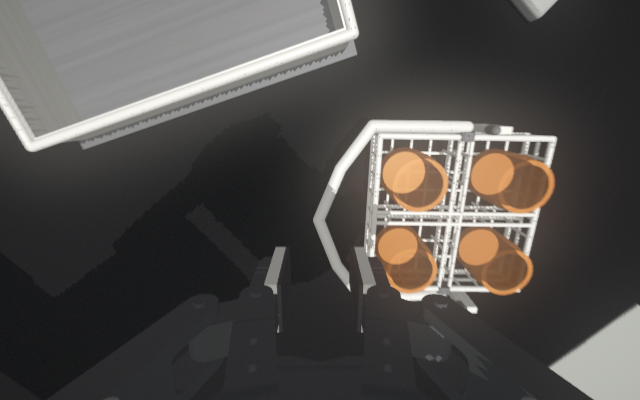

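The peak (317,218) lines up between the fingers at (275–365), and nothing else is in the way of the descent.

```bash

python3 -m crank '{"hand":[165,165,165,165,165],"translation":[[0.03,0,-0.001],[0.055,0,-0.001],[0.068,0,-0.001],[0.0725,0,-0.001],[0.0725,0,-0.001]],"dr":[[0,0,0],[0,0,0],[0,0,0],[0,0,0],[0,0,0]]}' 20
python3 -m crank '{"hand":[255,255,255,255,255],"translation":[[0,0,0],[0,0,0],[0,0,0],[0,0,0],[0,0,0]],"dr":[[0,0,0],[0,0,0],[0,0,0],[0,0,0],[0,0,0]]}'
python3 -c "
from h import *
k=L('wrist'); print('bar',atz(k,317,218,.036).round(4)); st()"
```

```text
time_s: 24.05
position: [0.4512, 0.0407, 0.0222]
tool_rot: [[0.0, 0.645, -0.764], [-0.0, -0.764, -0.645], [-1.0, 0.0, -0.0]]
ft_force: [0.6, -0.0, 0.4]
grip_width: 0.03
time_s: 24.55
position: [0.4515, 0.0411, 0.0226]
tool_rot: [[0.002, 0.646, -0.764], [-0.0, -0.764, -0.646], [-1.0, 0.002, -0.001]]
ft_force: [0.2, -2.5, 7.3]
grip_width: 0.0103
bar [0.4516 0.0433 0.036 ]
t 24.55 p [0.4515 0.0411 0.0226] ft [ 0.2 -2.5  7.3] w 0.01032367543574015
[[ 0.002  0.646 -0.764]
 [-0.    -0.764 -0.646]
 [-1.     0.002 -0.001]]
```

```bash

python3 -m crank '{"hand":[255,255,255,255,255],"translation":[[-0.01,0.0015,0],[-0.02,0.0044,0],[-0.031,0.009,0],[-0.042,0.015,0],[-0.042,0.015,0]],"dr":[[0,0,0],[0,0,0],[0,0,0],[0,0,0],[0,0,0]]}'
python3 -m crank '{"hand":[255,255,255,255,255],"translation":[[-0.008,0.006,0],[-0.0155,0.012,0],[-0.022,0.0195,0],[-0.028,0.027,0],[-0.028,0.027,0]],"dr":[[0,0,0],[0,0,0],[0,0,0],[0,0,0],[0,0,0]]}'
python3 -c "
from h import *
k=cap('scene'); cv2.imwrite('pics/s1.png',cv2.resize(k['im'][190:310,200:400],None,fx=4,fy=4,interpolation=cv2.INTER_CUBIC)); st(); jars('scene')"
```

```text
time_s: 25.05
position: [0.4609, 0.0297, 0.0652]
tool_rot: [[0.001, 0.645, -0.764], [0.0, -0.764, -0.645], [-1.0, 0.001, -0.001]]
ft_force: [-1.1, 1.7, 1.2]
grip_width: 0.0096
time_s: 25.55
position: [0.4793, 0.0082, 0.093]
tool_rot: [[0.002, 0.645, -0.764], [-0.001, -0.764, -0.645], [-1.0, 0.002, -0.001]]
ft_force: [-3.2, 3.3, 5.3]
grip_width: 0.0085
t 25.6 p [0.479  0.0085 0.0927] ft [-2.1  3.6  4.2] w 0.00825045952983283
[[ 0.002  0.645 -0.764]
 [-0.    -0.764 -0.645]
 [-1.     0.002 -0.001]]
jar [ 0.4727 -0.0316] r 0.0201 z 0.047 53
jar [ 0.5149 -0.0831] r 0.0192 z 0.047 54
jar [0.5179 0.0063] r 0.0194 z 0.047 48
jar [ 0.5621 -0.0444] r 0.0191 z 0.047 56
```

View pics/s1.png

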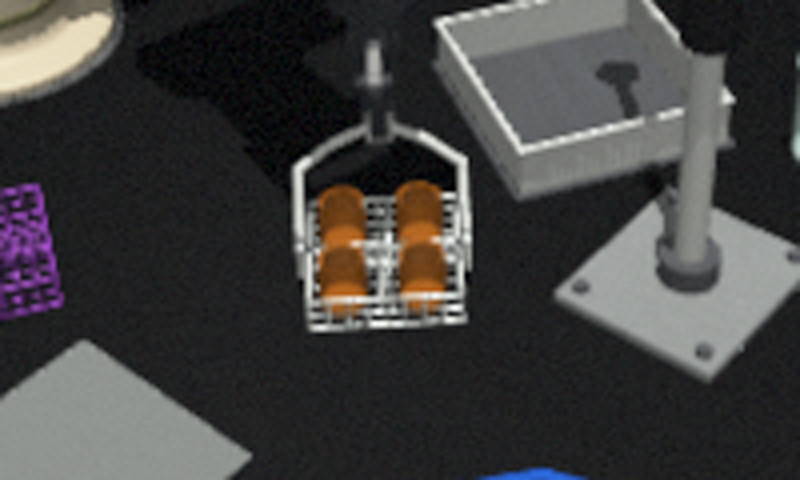

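The handle is held at about 45° and the jars still stand. Next I loosen the grip to a cage and push the handle over.

```bash

python3 -m crank '{"hand":[218,218,218,218,218],"translation":[[0,0,0],[0,0,0],[-0.007,0.0075,0],[-0.0125,0.015,0],[-0.022,0.032,0]],"dr":[[0,0,0],[0,0,0],[0,0,0],[0,0,0],[0,0,0]]}'
python3 -m crank '{"hand":[218,218,218,218,218],"translation":[[-0.004,0.012,0],[-0.006,0.024,0],[-0.007,0.035,0],[-0.007,0.044,0],[-0.006,0.05,0]],"dr":[[0,0,0],[0,0,0],[0,0,0],[0,0,0],[0,0,0]]}'
python3 -c "
from h import *
st(); jars('scene'); k=cap('wrist','w6.png')
v,u=np.nonzero(k['d']>0);P=pts(k,u,v);m=(P[:,2]>.09)&(P[:,2]<.16)&(np.hypot(P[:,0]-.515,P[:,1]+.04)<.09);print(m.sum(),P[m].mean(0))"
```

```text
time_s: 26.15
position: [0.4989, -0.0155, 0.1143]
tool_rot: [[-0.001, 0.646, -0.763], [0.0, -0.763, -0.646], [-1.0, -0.0, 0.0]]
ft_force: [-0.8, 1.0, -0.2]
grip_width: 0.0127
time_s: 26.65
position: [0.531, -0.0537, 0.1195]
tool_rot: [[-0.001, 0.645, -0.764], [0.001, -0.764, -0.645], [-1.0, -0.002, 0.0]]
ft_force: [-2.7, 2.1, 1.7]
grip_width: 0.0128
t 26.65 p [ 0.531  -0.0537  0.1195] ft [-2.7  2.1  1.7] w 0.012760580018557085
[[-0.001  0.645 -0.764]
 [ 0.001 -0.764 -0.645]
 [-1.    -0.002  0.   ]]
jar [ 0.4756 -0.0356] r 0.019 z 0.049 68
jar [ 0.5168 -0.0849] r 0.0196 z 0.048 61
jar [0.5187 0.0032] r 0.021 z 0.049 75
jar [ 0.5641 -0.046 ] r 0.0187 z 0.047 61
6038 [ 0.53965244 -0.04356417  0.1288582 ]
```

```bash

python3 -m crank '{"hand":[150,150,150,150],"translation":[[0,-0.003,0],[0,-0.003,0],[-0.02,-0.003,0],[-0.05,-0.003,0]],"dr":[[0,0,0],[0,0,0],[0,0,0],[0,0,0]]}'
python3 -m crank '{"hand":[150,150,150,150],"translation":[[-0.04,0,0.02],[-0.08,0,0.06],[-0.1,0,0.1],[-0.1,0,0.1]],"dr":[[0,0,0],[0,0,0],[0,0,0],[0,0,0]]}'
python3 -c "
from h import *
st(); k=cap('wrist','w6.png'); jars(fresh=False)"
```

```text
time_s: 27.15
position: [0.5284, -0.0508, 0.1693]
tool_rot: [[-0.003, 0.646, -0.763], [0.001, -0.763, -0.646], [-1.0, -0.002, 0.002]]
ft_force: [1.2, -0.5, -0.8]
grip_width: 0.0352
time_s: 27.55
position: [0.4513, -0.1179, 0.2734]
tool_rot: [[0.006, 0.643, -0.766], [-0.004, -0.766, -0.643], [-1.0, 0.007, -0.001]]
ft_force: [1.2, -0.1, -0.4]
grip_width: 0.0351
t 27.55 p [ 0.4513 -0.1179  0.2734] ft [ 1.2 -0.1 -0.4] w 0.03508230133473906
[[ 0.006  0.643 -0.766]
 [-0.004 -0.766 -0.643]
 [-1.     0.007 -0.001]]
jar [ 0.4714 -0.0328] r 0.0176 z 0.048 264
jar [0.5167 0.0077] r 0.0178 z 0.048 340
jar [ 0.5215 -0.0826] r 0.0175 z 0.048 209
jar [ 0.5607 -0.0429] r 0.0176 z 0.048 237
```

View pics/w6.png

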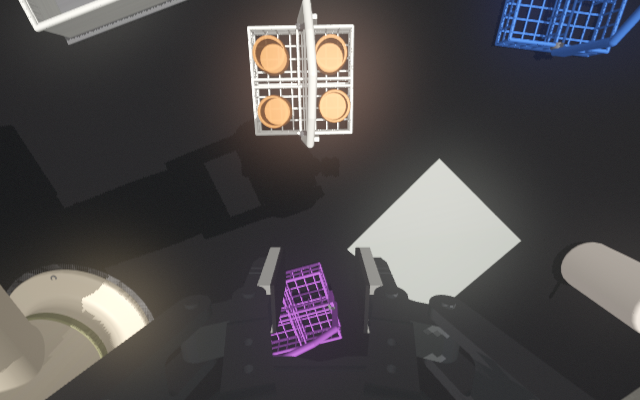

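The handle stands in its catch (bar seen edge-on at u≈308) with the jars inside. Next I measure the bar and go above the lift's black handle.

```bash
python3 -c "
from h import *
k=L('wrist'); v,u=np.nonzero(k['d']>0);P=pts(k,u,v)
m=(P[:,2]>.105)&(P[:,2]<.14)&(np.hypot(P[:,0]-.525,P[:,1]+.05)<.08);Q=P[m];c=Q.mean(0)
x=np.linalg.svd(Q[:,:2]-c[:2],full_matrices=False)[2][0];s=(Q[:,:2]-c[:2])@x
print(len(Q),c.round(4),x.round(3),'ends',s.min(),s.max(),'mid',c[:2]+x*(s.min()+s.max())/2,'zmax',Q[:,2].max())"
python3 -m crank '{"hand":[100,100,100,100,100],"translation":[[-0.035,0,0],[-0.07,-0.018,-0.02],[-0.1,-0.04,-0.045],[-0.13,-0.065,-0.07],[-0.13,-0.095,-0.103]],"dr":[[0,0,0],[0,0,0],[0,0,0],[0,0,0],[0,0,0]]}'
python3 -m crank '{"hand":[100,100,100,100,100],"translation":[[0,-0.03,-0.033],[0,-0.06,-0.066],[0,-0.09,-0.099],[0,-0.12,-0.13],[0,-0.145,-0.16]],"dr":[[0,0,0],[0,0,0],[0,0,0],[0,0,0],[0,0,0]]}'
python3 -m crank '{"hand":[100,100],"translation":[[0,0,0],[0,0,0]],"dr":[[0,0,0],[0,0,0]]}'
python3 -c "
from h import *
st(); cap('wrist','w7.png')"
```

```text
971 [ 0.5268 -0.0456  0.1175] [-0.754 -0.657] ends -0.04836671064690322 0.05172875881402099 mid [ 0.52557461 -0.04671106] zmax 0.12787133599248746
time_s: 28.1
position: [0.4711, 0.025, 0.4025]
tool_rot: [[0.006, 0.645, -0.764], [-0.001, -0.764, -0.645], [-1.0, 0.005, -0.004]]
ft_force: [0.4, -0.4, -0.7]
grip_width: 0.0519
time_s: 28.6
position: [0.4983, 0.2408, 0.3987]
tool_rot: [[-0.001, 0.647, -0.762], [-0.0, -0.762, -0.647], [-1.0, -0.001, 0.001]]
ft_force: [0.6, -0.6, 0.4]
grip_width: 0.0518
time_s: 28.8
position: [0.4986, 0.2387, 0.3984]
tool_rot: [[-0.002, 0.647, -0.762], [-0.001, -0.762, -0.647], [-1.0, -0.001, 0.002]]
ft_force: [-0.1, 0.5, 0.4]
grip_width: 0.052
t 28.8 p [0.4986 0.2387 0.3984] ft [-0.1  0.5  0.4] w 0.05195106235330826
[[-0.002  0.647 -0.762]
 [-0.001 -0.762 -0.647]
 [-1.    -0.001  0.002]]
```

View pics/w7.png

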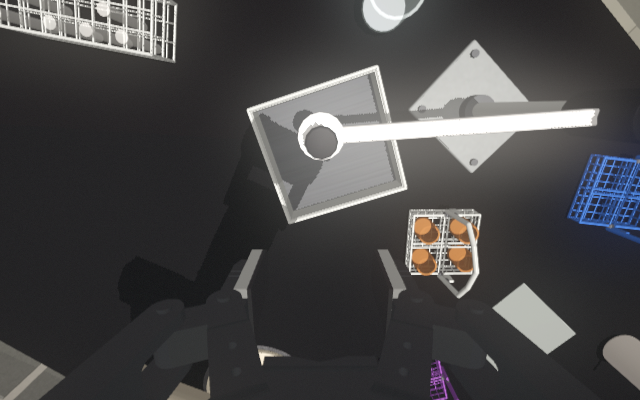

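The knob is at (321,142). The tray's rim corners are (248,109), (378,67), (406,188) and (292,222), and the foot's corners are (475,41), (546,108), (473,171) and (409,111).

```bash
python3 -c "
from h import *
k=L('wrist'); h=atz(k,321,142,.32); print('knob',h.round(4),'d',pts(k,[321],[142]).round(4))
T=np.array([atz(k,u,v,.05) for u,v in((248,109),(378,67),(406,188),(292,222))]);print(T.round(3),T.mean(0).round(4),[np.linalg.norm(T[i]-T[i-1]).round(3) for i in range(4)])
F=np.array([atz(k,u,v,.012) for u,v in((475,41),(546,108),(473,171),(409,111))]);print(F.mean(0).round(4),[np.linalg.norm(F[i]-F[i-1]).round(3) for i in range(4)])
print('arm far end',pts(k,[590],[117]),atz(k,597,118,.27))
go((*h[:2],.40)); go((*h[:2],.28))"
```

```text
knob [0.5391 0.2722 0.32  ] d [[0.5391 0.2723 0.3207]]
[[0.483 0.368 0.05 ]
 [0.652 0.258 0.05 ]
 [0.55  0.098 0.05 ]
 [0.383 0.202 0.05 ]] [0.5168 0.2315 0.05  ] [np.float64(0.193), np.float64(0.202), np.float64(0.19), np.float64(0.197)]
[0.716 0.09  0.012] [np.float64(0.138), np.float64(0.163), np.float64(0.147), np.float64(0.155)]
arm far end [[0.69506483 0.11181832 0.27383214]] [0.70036528 0.10409406 0.27      ]
shift [-0.0011 -0.0001 -0.0532] dr None
shift [ 1.189e-01 -1.000e-04 -5.330e-02] dr None
```

```bash

python3 -m crank '{"hand":[100,100,100,100,100],"translation":[[0,0,-0.03],[0,0,-0.053],[0,0,-0.053],[0.03,0,-0.053],[0.06,0,-0.053]],"dr":[[0,0,0],[0,0,0],[0,0,0],[0,0,0],[0,0,0]]}' 80
python3 -c "
from h import *
st(); go((.5391,.2722,.28))"
python3 -m crank '{"hand":[100,100,100,100,100],"translation":[[0.03,0,0],[0.05,0,0],[0.057,0,0],[0.057,0,0],[0.057,0,0]],"dr":[[0,0,0],[0,0,0],[0,0,0],[0,0,0],[0,0,0]]}'
python3 -c "
from h import *
st()"
python3 -m crank '{"hand":[255,255,255,255,255],"translation":[[0,0,0],[0,0,0],[0,0,0],[0,0,0],[0,0,0]],"dr":[[0,0,0],[0,0,0],[0,0,0],[0,0,0],[0,0,0]]}'

```

```text
time_s: 29.35
position: [0.539, 0.2705, 0.3397]
tool_rot: [[0.002, 0.645, -0.765], [0.0, -0.765, -0.645], [-1.0, 0.001, -0.002]]
ft_force: [0.2, 0.1, -1.7]
grip_width: 0.0522
t 29.35 p [0.539  0.2705 0.3397] ft [ 0.2  0.1 -1.7] w 0.0521501562545991
[[ 0.002  0.645 -0.765]
 [ 0.    -0.765 -0.645]
 [-1.     0.001 -0.002]]
shift [ 0.0597 -0.0013 -0.0011] dr None
time_s: 29.85
position: [0.5394, 0.2713, 0.2843]
tool_rot: [[0.002, 0.645, -0.764], [0.001, -0.764, -0.645], [-1.0, 0.001, -0.002]]
ft_force: [-0.2, 0.6, 0.4]
grip_width: 0.052
t 29.85 p [0.5394 0.2713 0.2843] ft [-0.2  0.6  0.4] w 0.05197386638853322
[[ 0.002  0.645 -0.764]
 [ 0.001 -0.764 -0.645]
 [-1.     0.001 -0.002]]
time_s: 30.35
position: [0.5389, 0.2721, 0.2839]
tool_rot: [[0.001, 0.646, -0.763], [0.001, -0.763, -0.646], [-1.0, -0.0, -0.002]]
ft_force: [-2.1, 1.8, 5.3]
grip_width: 0.0207
```

```bash

python3 -m crank '{"hand":[255,255,255,255,255],"translation":[[0,0.0024,0.0213],[0,0.0066,0.0422],[0,0.0126,0.0629],[0,0.0202,0.0828],[0,0.0297,0.1021]],"dr":[[-0.0856,0,0],[-0.171,0,0],[-0.257,0,0],[-0.342,0,0],[-0.428,0,0]]}'
python3 -c "
from h import *
s=st();p=s['position'];c=np.array([.7135,.0925]);d=p[:2]-c;print('r',np.hypot(*d),'phi',np.arctan2(-d[1],-d[0]))"
```

```text
time_s: 30.85
position: [0.4798, 0.1827, 0.2839]
tool_rot: [[0.002, 0.906, -0.423], [0.001, -0.423, -0.906], [-1.0, 0.001, -0.001]]
ft_force: [1.3, 0.3, 5.2]
grip_width: 0.0208
t 30.85 p [0.4798 0.1827 0.2839] ft [1.3 0.3 5.2] w 0.02083000000176358
[[ 0.002  0.906 -0.423]
 [ 0.001 -0.423 -0.906]
 [-1.     0.001 -0.001]]
r 0.25053136222362227 phi -0.3681770571086111
```

```bash

python3 -m crank '{"hand":[255,255,255,255,255],"translation":[[0,0.0024,0.0213],[0,0.0066,0.0422],[0,0.0126,0.0629],[0,0.0202,0.0828],[0,0.0297,0.1021]],"dr":[[-0.0856,0,0],[-0.171,0,0],[-0.257,0,0],[-0.342,0,0],[-0.428,0,0]]}'
python3 -m crank '{"hand":[255,255,255,255,255],"translation":[[0,0.0024,0.0213],[0,0.0066,0.0422],[0,0.0126,0.0629],[0,0.0202,0.0828],[0,0.0297,0.1021]],"dr":[[-0.0856,0,0],[-0.171,0,0],[-0.257,0,0],[-0.342,0,0],[-0.428,0,0]]}'
python3 -c "
from h import *
s=st();p=s['position'];c=np.array([.7135,.0925]);d=p[:2]-c;print('r',np.hypot(*d),'phi',np.arctan2(-d[1],-d[0]))
n=np.array([-.644,.765]);x=np.array([.765,.644]);e=p[:2]-np.array([.5268,-.049]);print('perp',e@n,'along',e@x)
jars('scene'); im=L('scene')['im'];cv2.imwrite('pics/s2.png',cv2.resize(im[120:310,200:420],None,fx=3,fy=3,interpolation=cv2.INTER_CUBIC))"
```

```text
time_s: 31.35
position: [0.4635, 0.0772, 0.2838]
tool_rot: [[0.002, 1.0, -0.009], [-0.0, -0.009, -1.0], [-1.0, 0.002, 0.0]]
ft_force: [2.5, 0.9, 4.5]
grip_width: 0.0204
time_s: 31.85
position: [0.4926, -0.0255, 0.2838]
tool_rot: [[0.003, 0.914, 0.406], [-0.001, 0.406, -0.914], [-1.0, 0.002, 0.002]]
ft_force: [6.5, 3.5, 4.1]
grip_width: 0.0205
t 31.85 p [ 0.4926 -0.0255  0.2838] ft [6.5 3.5 4.1] w 0.020537197434307486
[[ 0.003  0.914  0.406]
 [-0.001  0.406 -0.914]
 [-1.     0.002  0.002]]
r 0.25040976725699476 phi 0.4905819590934463
perp 0.040003859118958235 along -0.010996505532111815
jar [ 0.4754 -0.0331] r 0.0191 z 0.047 48
jar [0.5178 0.0061] r 0.0198 z 0.047 49
jar [ 0.5234 -0.0826] r 0.02 z 0.047 54
jar [ 0.5618 -0.0448] r 0.0191 z 0.047 58
```

View pics/s2.png

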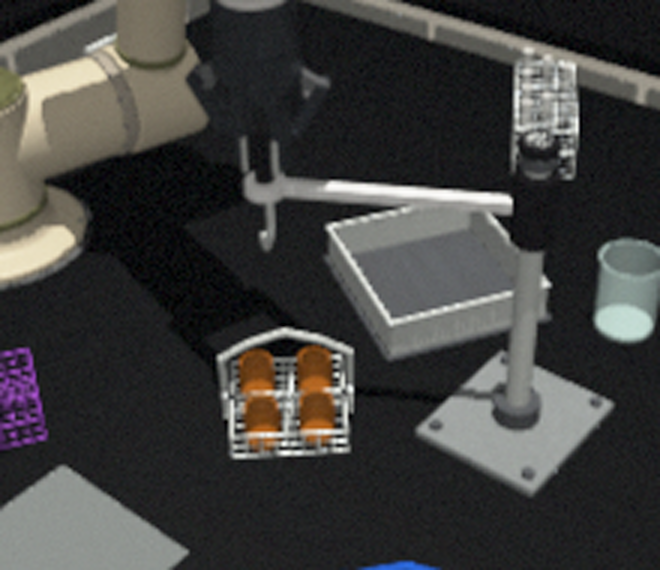

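The hook hangs clear on the near side of the bar. Now I pull it down slowly.

```bash

python3 -m crank '{"hand":[255,255,255,255,255],"translation":[[0.01,0.001,0],[0.023,0.0015,0],[0.036,0.0015,0],[0.049,0.0015,0],[0.062,0.0015,0]],"dr":[[0,0,0],[0,0,0],[0,0,0],[0,0,0],[0,0,0]]}' 100
python3 -m crank '{"hand":[255,255,255,255,255],"translation":[[0.013,0,0],[0.026,0,0],[0.039,0,0],[0.052,0,0],[0.06,0,0]],"dr":[[0,0,0],[0,0,0],[0,0,0],[0,0,0],[0,0,0]]}'
python3 -m crank '{"hand":[255,255],"translation":[[0,0,0],[0,0,0]],"dr":[[0,0,0],[0,0,0]]}'
python3 -c "
from h import *
s=st();p=s['position'];c=np.array([.7135,.0925]);d=p[:2]-c;print('r',np.hypot(*d),'phi',np.arctan2(-d[1],-d[0]))
jars('scene'); k=L('scene');cv2.imwrite('pics/s3.png',cv2.resize(k['im'][150:300,220:400],None,fx=4.4,fy=4,interpolation=cv2.INTER_CUBIC))
v,u=np.nonzero(k['d']>0);P=pts(k,u,v);n=np.array([-.644,.765]);x=np.array([.765,.644]);e=P[:,:2]-np.array([.5268,-.049]);a=e@x;b=e@n
m=(P[:,2]>.1)&(P[:,2]<.135)&(abs(a)<.06)&(abs(b)<.02);print('bar pts',m.sum(),'perp',np.median(b[m]),'z',P[m,2].max())
m=(P[:,2]>.15)&(P[:,2]<.19)&(abs(a+.011)<.06)&(abs(b-.04)<.05);print('arm end',P[m].mean(0),m.sum(),P[m,2].min())
"
```

```text
time_s: 32.4
position: [0.4927, -0.0251, 0.2221]
tool_rot: [[0.0, 0.915, 0.403], [-0.004, 0.403, -0.915], [-1.0, -0.001, 0.004]]
ft_force: [-8.8, -5.4, 16.3]
grip_width: 0.0202
time_s: 32.9
position: [0.4926, -0.0249, 0.1615]
tool_rot: [[-0.001, 0.915, 0.403], [-0.003, 0.403, -0.915], [-1.0, -0.002, 0.002]]
ft_force: [-10.0, -4.9, 14.5]
grip_width: 0.0199
time_s: 33.1
position: [0.4925, -0.0247, 0.1616]
tool_rot: [[-0.002, 0.915, 0.403], [-0.002, 0.403, -0.915], [-1.0, -0.002, 0.001]]
ft_force: [-8.3, -3.4, 11.5]
grip_width: 0.0201
t 33.1 p [ 0.4925 -0.0247  0.1616] ft [-8.3 -3.4 11.5] w 0.02012758448104193
[[-0.002  0.915  0.403]
 [-0.002  0.403 -0.915]
 [-1.    -0.002  0.001]]
r 0.2501437299766813 phi 0.4874550030032561
jar [ 0.4737 -0.0326] r 0.0192 z 0.047 53
jar [0.5181 0.0071] r 0.0194 z 0.047 52
jar [ 0.5222 -0.0838] r 0.0191 z 0.047 55
jar [ 0.5627 -0.0427] r 0.0192 z 0.047 55
bar pts 98 perp -0.00015564225596168473 z 0.12868528388453226
arm end [ 0.50477489 -0.02615672  0.16599456] 222 0.15019193734930536
```

View pics/s3.png

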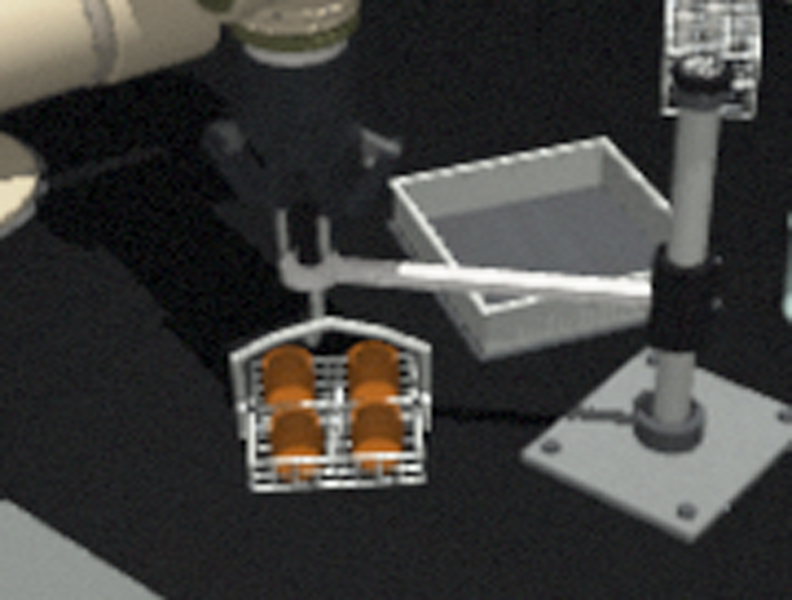

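The hook is down in front of the bar, with the disc above the bar's level and the shank visible behind the peak. I check the pull from the arm's height before turning.

```bash
python3 -c "
from h import *
k=L('scene');v,u=np.nonzero(k['d']>0);P=pts(k,u,v);e=P[:,:2]-np.array([.7135,.0925]);d=np.array([-np.cos(.4875),-np.sin(.4875)]);a=e@d;b=e@np.array([-d[1],d[0]])
m=(a>.05)&(a<.2)&(abs(b)<.015)&(P[:,2]>.1);print('arm top z',np.percentile(P[m,2],[50,80,95]),m.sum(),'b',b[m].mean())"
python3 -m crank '{"hand":[255,255,255,255,255],"translation":[[0,0.001,0.01],[0,0.0022,0.0199],[0,0.004,0.03],[0,0.0059,0.0396],[0,0.0059,0.0396]],"dr":[[-0.04,0,0],[-0.08,0,0],[-0.12,0,0],[-0.16,0,0],[-0.16,0,0]]}'
python3 -c "
from h import *
s=st();p=s['position']
n=np.array([-.644,.765]);x=np.array([.765,.644]);e=p[:2]-np.array([.5268,-.049]);print('perp',e@n,'along',e@x)
jars('scene'); k=L('scene')
v,u=np.nonzero(k['d']>0);P=pts(k,u,v);e=P[:,:2]-np.array([.5268,-.049]);a=e@x;b=e@n
m=(P[:,2]>.1)&(P[:,2]<.13)&(abs(a)<.06)&(abs(b)<.02);print('bar pts',m.sum(),'perp',np.median(b[m]),'z',P[m,2].max())"
```

```text
arm top z [0.15394425 0.42448893 0.44511044] 572 b 0.0013385061291103107
time_s: 33.65
position: [0.515, -0.0596, 0.1621]
tool_rot: [[0.001, 0.839, 0.544], [-0.003, 0.544, -0.839], [-1.0, -0.001, 0.003]]
ft_force: [-6.0, -4.3, 11.5]
grip_width: 0.0201
t 33.65 p [ 0.515  -0.0596  0.1621] ft [-6.  -4.3 11.5] w 0.020136125671843468
[[ 0.001  0.839  0.544]
 [-0.003  0.544 -0.839]
 [-1.    -0.001  0.003]]
perp -0.000557185420254187 along -0.015859351728732894
jar [ 0.4725 -0.0352] r 0.0195 z 0.047 37
jar [0.5199 0.0073] r 0.02 z 0.047 51
jar [ 0.5237 -0.0837] r 0.0196 z 0.047 61
jar [ 0.5643 -0.042 ] r 0.0214 z 0.047 58
bar pts 106 perp -0.0005233938367510379 z 0.12796141600199173
```

Bend under the bar; the pull is about 0.12. Now let it rise, guided.

```bash

python3 -m crank '{"hand":[255,255,255,255,255],"translation":[[-0.008,0,0],[-0.016,0,0],[-0.024,0,0],[-0.032,0,0],[-0.04,0,0]],"dr":[[0,0,0],[0,0,0],[0,0,0],[0,0,0],[0,0,0]]}'
python3 -m crank '{"hand":[255,255,255,255,255],"translation":[[-0.008,0,0],[-0.016,0,0],[-0.024,0,0],[-0.03,0,0],[-0.03,0,0]],"dr":[[0,0,0],[0,0,0],[0,0,0],[0,0,0],[0,0,0]]}'
python3 -c "
from h import *
s=st();jars('scene'); k=L('scene');cv2.imwrite('pics/s4.png',cv2.resize(k['im'][150:300,220:400],None,fx=4.4,fy=4,interpolation=cv2.INTER_CUBIC))"
```

```text
time_s: 34.2
position: [0.514, -0.0584, 0.2014]
tool_rot: [[-0.001, 0.839, 0.543], [-0.002, 0.543, -0.839], [-1.0, -0.002, 0.001]]
ft_force: [-3.3, -3.1, 1.6]
grip_width: 0.0203
time_s: 34.7
position: [0.5141, -0.0586, 0.2319]
tool_rot: [[-0.0, 0.84, 0.543], [-0.003, 0.543, -0.84], [-1.0, -0.002, 0.002]]
ft_force: [-5.6, -3.1, 5.3]
grip_width: 0.0202
t 34.7 p [ 0.5141 -0.0586  0.2319] ft [-5.6 -3.1  5.3] w 0.020232037721136784
[[-0.     0.84   0.543]
 [-0.003  0.543 -0.84 ]
 [-1.    -0.002  0.002]]
jar [ 0.5611 -0.0497] r 0.0186 z 0.05 25
```

View pics/s4.png

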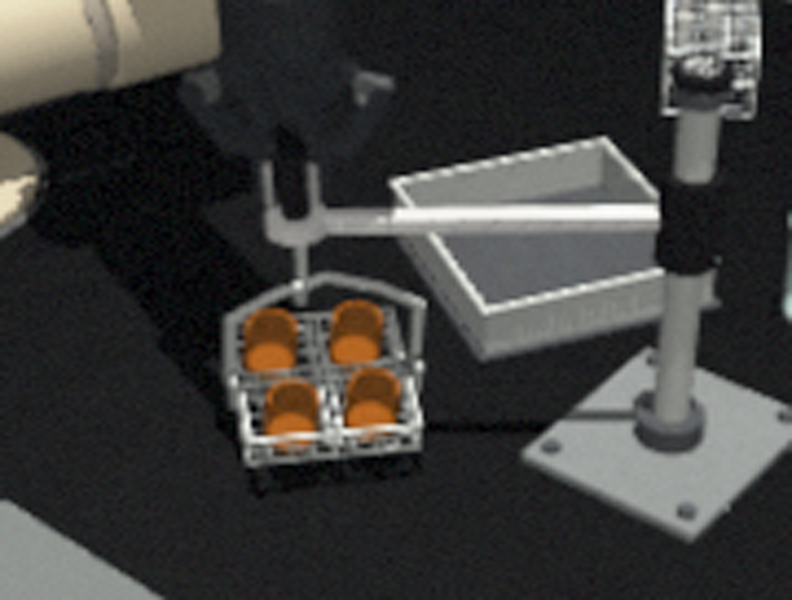

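The basket hangs on the hook, slightly off the peak, and is tilted only a little. I continue up to the top stop.

```bash

python3 -m crank '{"hand":[255,255,255,255,255],"translation":[[-0.006,0,0],[-0.014,0,0],[-0.022,0,0],[-0.03,0,0],[-0.037,0,0]],"dr":[[0,0,0],[0,0,0],[0,0,0],[0,0,0],[0,0,0]]}'
python3 -m crank '{"hand":[255,255,255,255,255],"translation":[[-0.006,0,0],[-0.011,0,0],[-0.014,0,0],[-0.0155,0,0],[-0.0155,0,0]],"dr":[[0,0,0],[0,0,0],[0,0,0],[0,0,0],[0,0,0]]}'
cat >> h.py <<'E'
def chk():
    s=st();p=s['position'];c=np.array([.7135,.0925]);d=p[:2]-c;print('r',np.hypot(*d),'phi',np.arctan2(-d[1],-d[0]))
    k=cap('scene');hsv=cv2.cvtColor(k['im'],cv2.COLOR_BGR2HSV); m=cv2.inRange(hsv,(3,90,25),(22,255,255))
    v,u=np.nonzero(m); P=pts(k,u,v); P=P[(P[:,2]>.05)&(P[:,2]<.16)&(np.hypot(P[:,0]-p[0],P[:,1]-p[1])<.15)]
    print('jar pts',len(P),P.mean(0).round(4),'z',np.percentile(P[:,2],[5,50,98]).round(4),'centre-range',((P.min(0)+P.max(0))/2).round(4))
E
python3 -c "
from h import *
chk()"
```

```text
time_s: 35.25
position: [0.5139, -0.0583, 0.2683]
tool_rot: [[-0.002, 0.84, 0.543], [-0.002, 0.543, -0.84], [-1.0, -0.003, 0.0]]
ft_force: [-5.8, -3.7, 0.9]
grip_width: 0.0197
time_s: 35.75
position: [0.514, -0.0584, 0.2839]
tool_rot: [[-0.001, 0.84, 0.543], [-0.002, 0.543, -0.84], [-1.0, -0.002, 0.001]]
ft_force: [-5.8, -3.3, 3.6]
grip_width: 0.0199
t 35.75 p [ 0.514  -0.0584  0.2839] ft [-5.8 -3.3  3.6] w 0.019940209463941514
[[-0.001  0.84   0.543]
 [-0.002  0.543 -0.84 ]
 [-1.    -0.002  0.001]]
r 0.2501467602474255 phi 0.6474690825206331
jar pts 755 [ 0.512  -0.0724  0.1263] z [0.103 0.127 0.151] centre-range [ 0.5052 -0.0713  0.121 ]
```

```bash

python3 -m crank '{"hand":[255,255,255,255,255],"translation":[[0,0,-0.0025],[0,-0.0005,-0.0075],[0,-0.0007,-0.015],[0,-0.0006,-0.025],[0,-0.0001,-0.035]],"dr":[[0.01,0,0],[0.03,0,0],[0.06,0,0],[0.1,0,0],[0.14,0,0]]}'
python3 -m crank '{"hand":[255,255,255,255,255],"translation":[[0,-0.0006,-0.0105],[0,-0.0007,-0.021],[0,-0.0003,-0.0315],[0,0.0004,-0.042],[0,0.0016,-0.0524]],"dr":[[0.042,0,0],[0.084,0,0],[0.126,0,0],[0.168,0,0],[0.21,0,0]]}'
python3 -m crank '{"hand":[255,255,255,255,255],"translation":[[0,-0.0006,-0.0105],[0,-0.0007,-0.021],[0,-0.0003,-0.0315],[0,0.0004,-0.042],[0,0.0016,-0.0524]],"dr":[[0.042,0,0],[0.084,0,0],[0.126,0,0],[0.168,0,0],[0.21,0,0]]}'
python3 -c "
from h import *
chk()"
```

```text
time_s: 36.3
position: [0.4947, -0.0289, 0.2838]
tool_rot: [[-0.001, 0.908, 0.419], [-0.002, 0.419, -0.908], [-1.0, -0.002, 0.001]]
ft_force: [-5.2, -3.5, 4.2]
grip_width: 0.0205
time_s: 36.8
position: [0.474, 0.0198, 0.2837]
tool_rot: [[-0.002, 0.975, 0.221], [-0.001, 0.221, -0.975], [-1.0, -0.002, 0.001]]
ft_force: [-5.5, -1.9, 3.0]
grip_width: 0.0204
time_s: 37.3
position: [0.464, 0.0715, 0.2837]
tool_rot: [[-0.001, 1.0, 0.013], [-0.001, 0.013, -1.0], [-1.0, -0.001, 0.001]]
ft_force: [-4.2, -0.1, 2.8]
grip_width: 0.0203
t 37.3 p [0.464  0.0715 0.2837] ft [-4.2 -0.1  2.8] w 0.020254314633994144
[[-0.001  1.     0.013]
 [-0.001  0.013 -1.   ]
 [-1.    -0.001  0.001]]
r 0.2504211299222673 phi 0.08385526108541014
jar pts 632 [0.4678 0.0723 0.1234] z [0.0998 0.1241 0.1481] centre-range [0.4606 0.0746 0.1165]
```

```bash

python3 -m crank '{"hand":[255,255,255,255,255],"translation":[[0,-0.0006,-0.0105],[0,-0.0007,-0.021],[0,-0.0003,-0.0315],[0,0.0004,-0.042],[0,0.0016,-0.0524]],"dr":[[0.042,0,0],[0.084,0,0],[0.126,0,0],[0.168,0,0],[0.21,0,0]]}'
python3 -m crank '{"hand":[255,255,255,255,255],"translation":[[0,-0.0006,-0.0105],[0,-0.0007,-0.021],[0,-0.0003,-0.0315],[0,0.0004,-0.042],[0,0.0016,-0.0524]],"dr":[[0.042,0,0],[0.084,0,0],[0.126,0,0],[0.168,0,0],[0.21,0,0]]}'
python3 -m crank '{"hand":[255,255,255,255,255],"translation":[[0,-0.0006,-0.0105],[0,-0.0007,-0.021],[0,-0.0003,-0.0315],[0,0.0004,-0.042],[0,0.0016,-0.0524]],"dr":[[0.042,0,0],[0.084,0,0],[0.126,0,0],[0.168,0,0],[0.21,0,0]]}'
python3 -m crank '{"hand":[255,255,255,255,255],"translation":[[0,-0.0005,-0.0085],[0,-0.0007,-0.0135],[0,-0.0007,-0.0165],[0,-0.0007,-0.0165],[0,-0.0007,-0.0165]],"dr":[[0.034,0,0],[0.054,0,0],[0.066,0,0],[0.066,0,0],[0.066,0,0]]}'
python3 -m crank '{"hand":[255,255,255,255,255],"translation":[[0,0,0],[0,0,0],[0,0,0],[0,0,0],[0,0,0]],"dr":[[0,0,0],[0,0,0],[0,0,0],[0,0,0],[0,0,0]]}' 40
python3 -c "
from h import *
chk()"
```

```text
time_s: 37.85
position: [0.465, 0.124, 0.2837]
tool_rot: [[-0.001, 0.981, -0.195], [-0.0, -0.195, -0.981], [-1.0, -0.001, 0.0]]
ft_force: [-3.8, -0.8, 3.9]
grip_width: 0.0196
time_s: 38.35
position: [0.477, 0.1752, 0.2838]
tool_rot: [[-0.0, 0.919, -0.395], [0.0, -0.395, -0.919], [-1.0, -0.0, 0.0]]
ft_force: [-3.8, -0.4, 4.0]
grip_width: 0.02
time_s: 38.85
position: [0.4995, 0.2229, 0.2839]
tool_rot: [[0.0, 0.816, -0.578], [0.001, -0.578, -0.816], [-1.0, 0.0, -0.001]]
ft_force: [-2.0, 1.0, 3.2]
grip_width: 0.0201
time_s: 39.35
position: [0.5083, 0.2362, 0.2835]
tool_rot: [[0.0, 0.777, -0.629], [0.0, -0.629, -0.777], [-1.0, -0.0, -0.0]]
ft_force: [-2.9, 1.7, 4.1]
grip_width: 0.02
time_s: 39.85
position: [0.5083, 0.2361, 0.2833]
tool_rot: [[-0.0, 0.777, -0.63], [-0.0, -0.63, -0.777], [-1.0, -0.0, 0.0]]
ft_force: [-3.2, 2.5, 3.0]
grip_width: 0.0199
t 39.85 p [0.5083 0.2361 0.2833] ft [-3.2  2.5  3. ] w 0.019933474257462946
[[-0.     0.777 -0.63 ]
 [-0.    -0.63  -0.777]
 [-1.    -0.     0.   ]]
r 0.2505014999298774 phi -0.6105582859881737
jar pts 468 [0.5114 0.2296 0.1227] z [0.1006 0.1232 0.1473] centre-range [0.5068 0.2344 0.1178]
```

```bash

python3 -m crank '{"hand":[180,140,100,100,100],"translation":[[0,0,0],[0,0,0],[0,0,0],[0,0,0],[0,0,0]],"dr":[[0,0,0],[0,0,0],[0,0,0],[0,0,0],[0,0,0]]}'
python3 -m crank '{"hand":[100,100,100,100,100],"translation":[[-0.02,0,0],[-0.045,0,0],[-0.07,0,0],[-0.1,0,0.01],[-0.12,0,0.04]],"dr":[[0,0,0],[0,0,0],[0,0,0],[0,0,0],[0,0,0]]}'
python3 -m crank '{"hand":[100,100,100,100,100],"translation":[[0,0,0.03],[0,0,0.06],[0,0,0.08],[0,0,0.08],[0,0,0.08]],"dr":[[0,0,0],[0,0,0],[0,0,0],[0,0,0],[0,0,0]]}'
python3 -m crank '{"hand":[100,100,100,100,100],"translation":[[0,0,0],[0,0,0],[0,0,0],[0,0,0],[0,0,0]],"dr":[[0,0,0],[0,0,0],[0,0,0],[0,0,0],[0,0,0]]}'
python3 -c "
from h import *
s=st();k=cap('wrist','w8.png')
print('knob region'); hsv=cv2.cvtColor(k['im'],cv2.COLOR_BGR2HSV);v,u=np.nonzero(k['d']>0);P=pts(k,u,v);m=(P[:,2]>.31)&(P[:,2]<.33)&(np.hypot(P[:,0]-.51,P[:,1]-.235)<.1);print(P[m].mean(0),P[m,2].max(),m.sum())
m=cv2.inRange(hsv,(3,90,25),(22,255,255))
for t in range(2):
  k=cap('wrist') if t else k
  m=cv2.inRange(cv2.cvtColor(k['im'],cv2.COLOR_BGR2HSV),(3,90,25),(22,255,255));v,u=np.nonzero(m);P=pts(k,u,v);P=P[(P[:,2]>.08)&(P[:,2]<.16)&(np.hypot(P[:,0]-.51,P[:,1]-.235)<.12)];print(P.mean(0),((P.min(0)+P.max(0))/2),P[:,2].max())
im=np.hstack([cv2.resize(k['im'],None,fx=.62,fy=.62),cv2.resize(cap('scene')['im'],None,fx=.62,fy=.62)]);cv2.imwrite('pics/f.png',im)"
```

```text
time_s: 40.4
position: [0.5085, 0.236, 0.2832]
tool_rot: [[-0.0, 0.777, -0.63], [-0.0, -0.63, -0.777], [-1.0, 0.0, 0.0]]
ft_force: [0.2, -0.4, 0.8]
grip_width: 0.0521
time_s: 40.9
position: [0.4838, 0.2055, 0.4044]
tool_rot: [[0.001, 0.778, -0.628], [0.0, -0.628, -0.778], [-1.0, 0.001, -0.001]]
ft_force: [0.4, -0.6, -0.3]
grip_width: 0.0516
time_s: 41.4
position: [0.433, 0.1429, 0.4035]
tool_rot: [[0.001, 0.777, -0.63], [0.0, -0.63, -0.777], [-1.0, 0.0, -0.001]]
ft_force: [0.1, -0.4, 0.3]
grip_width: 0.0521
time_s: 41.9
position: [0.433, 0.143, 0.4032]
tool_rot: [[-0.0, 0.777, -0.629], [-0.0, -0.629, -0.777], [-1.0, -0.0, 0.0]]
ft_force: [-0.2, 0.1, -0.4]
grip_width: 0.0518
t 41.9 p [0.433  0.143  0.4032] ft [-0.2  0.1 -0.4] w 0.05177524732905584
[[-0.     0.777 -0.629]
 [-0.    -0.629 -0.777]
 [-1.    -0.     0.   ]]
knob region
[0.50770628 0.23565824 0.31993662] 0.32228926778314093 1116
[0.49744955 0.23587127 0.11722022] [0.509651   0.24017135 0.1186017 ] 0.15242491278806802
[0.49765125 0.23570123 0.11707934] [0.51300521 0.24006729 0.11857602] 0.15234785739537515
```

View pics/f.png

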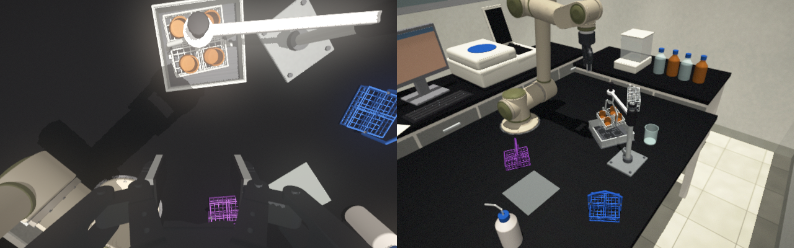

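The basket hangs over the tray with all four jars inside, both in the wrist view (185–212, 25–65) and in the scene view. One numeric check of its centre and height before handing in.

```bash
python3 -c "
from h import *
k=L('wrist');v,u=np.nonzero(k['d']>0);P=pts(k,u,v)
t=np.array([.5165,.2315]);m=(P[:,2]>.068)&(P[:,2]<.16)&(np.hypot(*(P[:,:2]-t).T)<.13);Q=P[m]
r=cv2.minAreaRect((Q[:,:2]*1000).astype(np.float32));print(r,'z',np.percentile(Q[:,2],[0,1,5,50,95]).round(4))
A=np.c_[Q[:,:2]-t,np.ones(len(Q))]
# floor fit: lowest points per 10mm cell
c=np.floor(Q[:,:2]*100).astype(int);d={}
for i,key in enumerate(map(tuple,c)):
    if key not in d or Q[i,2]<Q[d[key],2]: d[key]=i
I=list(d.values());w,*_=np.linalg.lstsq(A[I],Q[I,2],rcond=None);
for _ in range(5):
    e=Q[I,2]-A[I]@w; J=[i for i,x in zip(I,e) if abs(x)<.012]; w,*_=np.linalg.lstsq(A[J],Q[J,2],rcond=None)
print('floor plane',w.round(3),len(J),'tilt',np.hypot(*w[:2]))"
```

```text
((510.87835693359375, 236.95925903320312), (119.34358978271484, 137.26052856445312), 62.3317985534668) z [0.076  0.0816 0.0876 0.1121 0.1425]
floor plane [-0.087  0.192  0.092] 131 tilt 0.21067339975745553
```

```bash
python3 -c "
from h import *
print(env.close_job())"
```

```text
the job is handed in; nothing more can be done
None
```

I placed all four jars in the basket, one to a compartment, and swung its handle into the catch. The lift's hook then took the basket by the handle, raised it and carried it over the soak tray. I let go of the lift, moved the arm clear and handed the job in at about 42 s of the 210 s allowed. The hand-in reports no verdict.

**Last checks:**
- **Position:** the basket's centre was at about (0.511, 0.237), within 8 mm of the tray's centre.
- **Height:** the basket's floor was about 0.09 m up, and the knob on the lift handle was back at 0.320 m, so the arm was at its top stop.
- **Tilt:** about 0.21 rad, against a limit of 0.5. The hook sits about 16 mm along the bar from its peak.
- **Jars and stillness:** all four jars showed in their compartments in the final pictures, and two wrist readings agreed to well under a millimetre in the mean.
- **Robot:** the wrist force was near zero with the fingers clear.

**Deviations:** the basket slid about 7 mm on the bench while I swung the handle up, and one jar shifted a few millimetres inside its compartment. I allowed for both, and no check failed. I did not measure the beaker, wash bottle and tube rack, but the arm never went near them.

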